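Clear the samples and used cassettes off the reading board

TASK

First lift the capped sample cups off the reading board and stand them upright in the shallow tray, then take the scraper block and wipe every used test cassette off the board into the waste tub at its open end; use the scraper, never touch the cassettes with the gripper. Next put the tub's lid on and press it down until it is fully home and level, and after that press the disinfectant pump down to its stop and let it come back up. Leave the scraper standing upright in its holder dish, and do not disturb the bottle, jar and carton.

Things in the scene. Friction and masses are not known exactly. Their poses are not given: they have to be found in the camera images.
- board: Grey metal reading board on four legs, fixed. Origin on the bench below the middle of its wiping surface, which is 118 mm up, 150 mm wide (x -75 to 75) and 250 mm long (y -125 to 125). Walls 6 mm thick rise 14 mm above it along both long sides (x = -75, 75) and across the -y end; the +y end is open and chips fall from it into the tub
- tub: Open rectangular waste tub of yellow plastic, fixed to the board 4 mm beyond its open +y end, axes parallel to the board's. Outside 182 mm (x) by 112 mm (y), 100 mm tall, walls and floor 8 mm thick. Origin: centre of its underside on the bench, at (0, +187 mm) in the board's frame
- tub_rim (a point): Centre of the tub's mouth at rim height, 100 mm above the tub's origin, axes as the tub
- seal (a joint): Black sealing ring round the tub's rim. 0 = up, 8 mm proud of the rim; grows (m) as the lid pushes it down; about 0.008 when the lid plate lies on the rim. It moves level, has no spring, resists with about 7 N of friction and stays down. The lid's own weight does not move it
- lid: Loose red plastic lid, 0.14-0.24 kg, right way up on the bench. Origin: centre of its underside. Plug 158 (x) by 88 mm (y), z 0-16 mm, its lowest 6 mm 5 mm narrower a side (enters the tub's 166 by 96 mm mouth); plate 182 (x) by 112 mm (y), z 16-22 mm; in the middle on top a bar handle 20 (x) by 70 mm (y), z 22-54 mm
- lid_plate (a point): Middle of the underside of the lid's plate, 16 mm above the lid's origin; it coincides with tub_rim when the lid is home
- scraper: Loose scraper block, 0.13 to 0.21 kg, standing upright on the bench. Origin: centre of its underside, z up. Grey foot 70 mm (x) by 36 mm (y), 24 mm high; above it, in the middle, a white grip ridge 50 mm (x) by 22 mm (y) from z = 24 to 70 mm
- holder: Shallow white dish for the scraper, fixed to the bench, open on top. Outside 100 mm (x) by 68 mm (y), 16 mm tall, walls and floor 5 mm thick (inside 90 by 58 mm). Origin: centre of its underside; the scraper stands in it with its long side along the dish's x, either way round
- dispenser: White disinfectant bottle with a pump, 64 mm across, fixed to the bench beside the board's +x wall. Origin: centre of its underside on the bench; its spout points to its own -x, over the edge of the board
- pump_top (a point): Centre of the flat round black top of the pump head (40 mm across), 214 mm above the bench when up; the spout reaches 51 mm from its axis, its top 4 mm below the head's top
- pump_head (a joint): Travel of the spring pump head: 0 = up, 0.020 m = fully down at its stop. About 2.5 N starts it, 7.5 N holds it at the stop; it springs back up when let go
- amber: Bystander: amber reagent bottle, 60 mm across, 120 mm tall, standing loose. Origin: centre of its underside
- jar: Bystander: clear jar with a white cap, 64 mm across, 90 mm tall, standing loose. Origin: centre of its underside
- carton: Bystander: cardboard carton 70 mm (x) by 110 mm (y), 60 mm tall. Origin: centre of its underside
- cup1: Capped sample cup, clear with a white cap, round, 42 mm across at the foot, 48 mm across over its top 14 mm, 80 mm tall, 90 g, standing on the board near its closed -y end; one may be absent. Origin: centre of its underside
- cup2: Capped sample cup, clear with a white cap, round, 42 mm across at the foot, 48 mm across over its top 14 mm, 80 mm tall, 90 g, standing on the board near its closed -y end; one may be absent. Origin: centre of its underside
- tray: Shallow grey tray for the sample cups, fixed to the bench beyond the tub's +x side, about parallel to the board. Outside 72 mm (x) by 146 mm (y), 12 mm tall, walls and floor 4 mm thick. Origin: centre of its underside; two cups fit side by side along its y
- card1: Used white test cassette (a loose chip), 60 mm (x) by 22 mm (y) by 7 mm thick, 14 g, lying on the board; may be absent. Origin: centre of its underside
- card2: Used white test cassette (a loose chip), 60 mm (x) by 22 mm (y) by 7 mm thick, 14 g, lying on the board; may be absent. Origin: centre of its underside
- card3: Used white test cassette (a loose chip), 60 mm (x) by 22 mm (y) by 7 mm thick, 14 g, lying on the board; may be absent. Origin: centre of its underside
- card4: Used white test cassette (a loose chip), 60 mm (x) by 22 mm (y) by 7 mm thick, 14 g, lying on the board; may be absent. Origin: centre of its underside
- card5: Used white test cassette (a loose chip), 60 mm (x) by 22 mm (y) by 7 mm thick, 14 g, lying on the board; may be absent. Origin: centre of its underside
- card6: Used white test cassette (a loose chip), 60 mm (x) by 22 mm (y) by 7 mm thick, 14 g, lying on the board; may be absent. Origin: centre of its underside
Mind the look-alikes: they are no part of the job. Several things have the shape of the lid; the one meant has the colours described above.

How it is judged:
On the way, in this order (a step that is already met when the one before it is completed fails the run):
1. every sample cup stands upright in the tray (x of cup1 in the frame of tray between -0.036 and 0.036 m and y of cup1 in the frame of tray between -0.073 and 0.073 m and z of each of cup1, cup2 in the frame of tray below 0.008 m and angle between each of cup1, cup2's own z axis and vertical below 0.08 rad and x of cup2 in the frame of tray between -0.036 and 0.036 m and y of cup2 in the frame of tray between -0.073 and 0.073 m), for 0.2 s.
2. every cassette has been wiped into the tub (x of card1 in the frame of tub between -0.086 and 0.086 m and y of card1 in the frame of tub between -0.053 and 0.053 m and z of each of card1, card2, card3, card4, card5, card6 in the frame of tub below 0.098 m and x of card2 in the frame of tub between -0.086 and 0.086 m and y of card2 in the frame of tub between -0.053 and 0.053 m and x of card3 in the frame of tub between -0.086 and 0.086 m and y of card3 in the frame of tub between -0.053 and 0.053 m and x of card4 in the frame of tub between -0.086 and 0.086 m and y of card4 in the frame of tub between -0.053 and 0.053 m and x of card5 in the frame of tub between -0.086 and 0.086 m and y of card5 in the frame of tub between -0.053 and 0.053 m and x of card6 in the frame of tub between -0.086 and 0.086 m and y of card6 in the frame of tub between -0.053 and 0.053 m), for 0.2 s.
3. the lid is pressed fully home and level on the tub (x of lid_plate in the frame of tub_rim between -0.008 and 0.008 m and y of lid_plate in the frame of tub_rim between -0.008 and 0.008 m and z of lid_plate in the frame of tub_rim below 0.0025 m and angle between lid's own z axis and vertical below 0.03 rad and value of joint seal above 0.0065 m), for 0.2 s.
4. the pump head is pressed down to its stop (value of joint pump_head above 0.018 m), for 0.05 s.
At the end, for the whole second after the job is handed in: cups upright (0.08 rad) in the tray; all cassettes in the tub; lid within 8 mm of centre, plate within 2.5 mm of the rim, level within 0.03 rad, seal down 6.5 mm or more; scraper upright (0.08 rad) on the floor of its holder dish; pump head back up (3 mm); lid and scraper at rest (all of step 1 and all of step 2 and all of step 3 and x of scraper in the frame of holder between -0.02 and 0.02 m and y of scraper in the frame of holder between -0.016 and 0.016 m and z of scraper in the frame of holder below 0.009 m and angle between scraper's own z axis and vertical below 0.08 rad and value of joint pump_head below 0.003 m and linear speed of each of lid, scraper below 0.02 m/s); the robot touches nothing.
It fails at once if a cassette is touched (over 1 N) by the gripper's fingers (contact force between any of card1, card2, card3, card4, card5, card6 and the fingers above 1 N).
It fails at once if a bystander (bottle, jar or carton) is shifted by over 30 mm or tipped (distance of any of amber, jar, carton from where it was at the start of the episode above 0.03 m or angle between any of amber, jar, carton's own z axis and vertical above 0.35 rad).
Of card1, card2, card3, card4, card5, card6 only 3 to 6 are there at a start; the rules pass over those that are not, and their reading is None.
Of cup1, cup2 only 1 to 2 are there at a start; the rules pass over those that are not, and their reading is None.
At some moment in a run one of lid, scraper, card1, card2, card3, card4, card5, card6 may be knocked a few centimetres aside while the robot is not near it.
Once in a run the grip may slacken for a moment while it holds something.
It also fails if it takes over 200 s, if anything falls off the work surface, if the arm or the gripper's body presses on something with over 40 N, if the wrist force passes 120 N, or if a joint passes its speed limit or range.

ROBOT

A 6-joint arm with a two-finger parallel gripper is mounted at the origin on the work surface. World frame = base frame: x ahead of the robot, y to its left, z up, the work surface at z = 0. Lengths are in m, angles in rad, forces in N, time in s.
With the tool pointing down it reaches from about 0.35 to 0.925 m from the base axis. Payload 6.4 kg.
Tool frame: the origin (TCP) lies between the finger pads; the fingertips stand 19 mm ahead of it and the grasp point (between the pads) is the TCP (manip.tip_extent is the distance from the TCP to the fingertips, in m); z points along the fingers, y is the line along which they close (so a half turn about z gives the same grasp; the last joint's range is limited). The gripper opens to 94 mm and grips with 3 to 60 N. Pads are 16 mm wide; open, the fingers measure 119 mm over their backs; the gripper's body (75 mm by 177 mm) begins 78 mm behind the grasp point.
Start: joints at [1.124, 0.245, 1.558, -0, 1.339, -0.174], TCP at [0.175, 0.626, 0.224] pointing down, gripper open.
Joint ranges: [-3.13, 3.13], [-1.02, 2.26], [0.13, 2.54], [-0.95, 4.09], [0.21, 2.88], [-2.74, 2.74]. Speed limits (rad/s): [2.57, 2.57, 3.14, 3.14, 3.14, 3.14].

INTERFACE

Orientations are given as a rotation vector (axis times angle).
In Python, from cell import manip gives the robot as it stands.
- The arm moves only by the tool drive_tool, never from a script. Its argument "moves" is a list of rows, each a list of 5 numbers: the opening, from 0 (shut) to 1 (fully open), then the shift along the tool's x, y, z as a fraction of full scale, then the turn about the tool's z as a fraction of full scale. In form: [[gripper, dx, dy, dz, yaw], ...]. A call has 1 to 20 rows; each row shifts and turns the commanded pose from where the row before left it, along the tool's axes as they then stand; what a row does not reach is not made up. Full scale, the value 1, is 1000 mm for a shift and 0.12 rad for a turn. A row lasts 1/10 s, in which the tool goes at most 50 mm and 8.59 degrees, less where a joint would pass 70% of its speed; a pose out of reach is approached as far as the arm can. A call with a number of a shift or a turn outside -1 to 1 is refused whole. A call with a gripper value outside its range is refused whole. The fingers move at their own pace and stop on an object; "newtons" is the grip in N (left out, the last holds). Time passes only in rows, so rows that do not move let the fingers close. It gives the time, the measured TCP pose, the force, the opening and the grip force at its end, in the units of the state.
- manip.state(): the state, without advancing time (a new reading comes with each control period).
- manip.read_camera(name): name is "side" or "top" or "wrist"; returns a dict with "image" (384x512x3 uint8, red, green, blue), "depth" (384x512 float32, m along the optical axis (not along the pixel's ray), 0 where there is no reading), "intrinsics" (3x3 intrinsics, pixels), "eye" and "orientation" of the camera in the world. Camera axes: x right, y down, z forward; pixel columns grow to the right and rows downward; lengths in m; the calibration is good to about 2 mm. A picture is of the moment at which its call begins.
- manip.sign_off(): hands the job in; it is judged then, once.
The state is a dict: "t": time; "joint_positions": joint angles; "dq": joint speeds; "joint_torque": joint torques, N m; "ee_pos": TCP position; "tool_rot": TCP orientation; "ft_force": force on the tool from outside, world axes, zero at the start; "moment": the same for the moment, N m; "grip_width": opening from 0.0 (shut) to 1.0 (fully open); "grip_force": force on a finger pad.
Only numpy, scipy, OpenCV 4.12 (cv2) and the standard library are available. Lean on these libraries where they do the work, as an engineer would, in place of code of your own. Each camera call takes 0.05 s, during which the arm holds its last target. There are 200 camera calls.

## Working session

There is one attempt and no reset: what is moved stays moved. The work goes in short steps, Python scripts to look and compute and a tool call to move; the robot and the scene stay as the last step left them, time stands still between calls to the robot, and variables do not carry over. Pictures are saved under pics/ and viewed, at most 14 in all, crops included, and the job is handed in when it is done.

Besides the shell and the picture viewer there is one more tool, called after "Emit:" by a JSON object that holds its "api" and its "payload", one argument or row to a line. drive_tool: Moves the arm, as the interface text tells. Shift numbers are shares of 1000 mm and turn numbers shares of 0.12 rad, none past 1 either way. Its arguments: {"type":"object","properties":{"moves":{"type":"array","items":{"type":"array","items":{"type":"number","minimum":-1,"maximum":1}}},"newtons":{"type":"number"}},"required":["moves"]}

```bash
mkdir -p pics; ls; cat > h.py <<'E'
import numpy as np, cv2
from cell import manip
from scipy.spatial.transform import Rotation as R
def cam(n):
    c=manip.read_camera(n); o=np.array(c['orientation'])
    c['R']=o if o.shape==(3,3) else (R.from_rotvec(o).as_matrix() if o.size==3 else R.from_quat(o).as_matrix())
    c['eye']=np.array(c['eye']); return c
def save(c,n): cv2.imwrite('pics/'+n,cv2.cvtColor(c['image'],cv2.COLOR_RGB2BGR))
def cloud(c):
    K=c['intrinsics'];d=c['depth'];v,u=np.mgrid[:d.shape[0],:d.shape[1]]
    p=np.stack([(u-K[0,2])/K[0,0]*d,(v-K[1,2])/K[1,1]*d,d],-1)
    P=p@c['R'].T+c['eye']; P[d==0]=np.nan; return P
def ray(c,u,v,z):
    K=c['intrinsics'];r=c['R']@np.array([(u-K[0,2])/K[0,0],(v-K[1,2])/K[1,1],1.])
    return c['eye']+r*(z-c['eye'][2])/r[2]
E
python3 - <<'E'
from h import *
print(manip.state())
for n in('top','side'):
    c=cam(n);save(c,n+'0.png');np.savez(n+'0.npz',**{k:c[k] for k in('image','depth','intrinsics','eye','R')});print(n,c['eye'],c['orientation'],c['intrinsics'])
E
```

```text
pics
{'t': 0.0, 'joint_positions': array([ 1.12387596e+00,  2.45791104e-01,  1.55897708e+00, -6.41174056e-06,
        1.33866329e+00, -1.74120979e-01]), 'dq': array([ 0.00075513, -0.00209386, -0.00012689,  0.00011314,  0.00018983,
       -0.00016483]), 'joint_torque': array([ 7.84612057e-04, -4.15829694e+01, -3.14601696e+01,  6.85170363e-02,
        3.33227799e-02, -1.94504109e-04]), 'ee_pos': array([0.17489899, 0.62546318, 0.22337986]), 'tool_rot': array([-4.27106710e-01, -3.11186183e+00,  2.75278765e-03]), 'ft_force': array([ 0.90278941,  0.0835188 , -0.76820434]), 'moment': array([-0.01351211, -0.06069441,  0.06391245]), 'grip_force': 0.0, 'grip_width': 1.000426107559017}
top [0.43175201 0.09052424 1.23533023] [-2.19048707  2.16345489 -0.05144285] [[379.64435327   0.         250.7899675 ]
 [  0.         379.64435327 193.54665312]
 [  0.           0.           1.        ]]
side [0.17329462 0.8679495  1.12290828] [-0.58562978  2.75031653 -1.00733489] [[404.29036252   0.         250.95048634]
 [  0.         404.29036252 202.46369571]
 [  0.           0.           1.        ]]
```

View pics/top0.png

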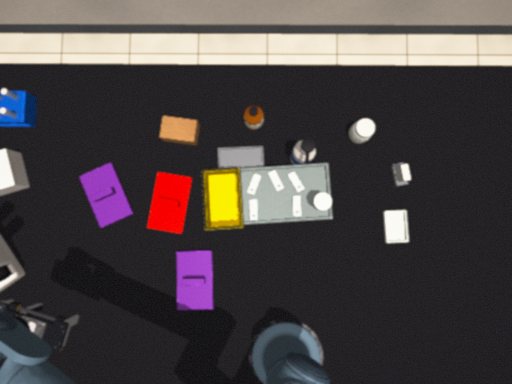

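View pics/side0.png

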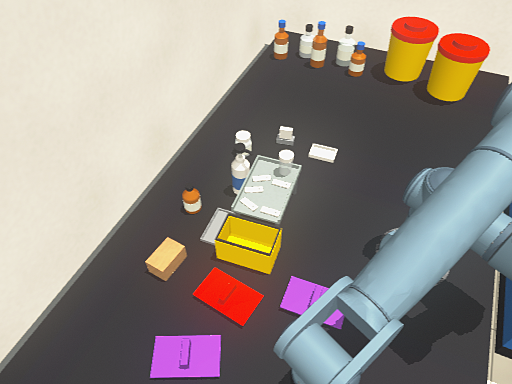

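Top view: one cup at (322,200), with five cassettes at (254,183), (276,180), (296,181), (254,208) and (297,205). The tub is at (223,199), tray (241,157), dispenser (304,151), scraper (402,174) and holder dish (396,226). Lid-shaped things are purple (106,195), purple (194,280) and red (170,202). The red one fits the description, so I'll confirm it in an enlarged crop.

```bash
cat > m.py <<'E'
from h import *
c=cam('top');P=cloud(c);hsv=cv2.cvtColor(c['image'],cv2.COLOR_RGB2HSV)
H,S,V=[hsv[...,i].astype(int) for i in range(3)];Z=P[...,2]
def rep(n,m,box=None,mn=8):
    m=m.copy()
    if box: b=np.zeros_like(m);b[box[1]:box[3],box[0]:box[2]]=1;m&=b
    k,l,st,ce=cv2.connectedComponentsWithStats(m.astype(np.uint8))
    for i in range(1,k):
        if st[i,4]<mn: continue
        q=P[l==i];q=q[~np.isnan(q[:,0])]; 
        if len(q)<mn: continue
        r=cv2.minAreaRect((q[:,:2]*1000).astype(np.float32))
        print(n,ce[i].round(),st[i,4],'c',np.round(r[0]),'sz',np.round(r[1]),'ang',round(r[2],1),'z%',np.percentile(q[:,2]*1000,[5,50,95]).round(1))
if __name__=='__main__':
    rep('board',(Z>.10)&(Z<.14)&(S<90),(235,155,340,230),200)
    rep('cards',(Z>.1)&(Z<.14)&(V>200)&(S<40),(235,155,340,230))
    rep('cup',(Z>.17),(305,180,340,225))
    rep('tub',(Z>.09)&(Z<.125)&(H>15)&(H<40)&(S>100),(195,160,250,235),50)
    rep('tubseal',(Z>.09)&(Z<.125),(195,160,240,235),50)
    rep('lid',(H<6)&(S>150)&(V>80)&(Z<.035)&(Z>.01),(140,160,200,245),50)
    rep('lidbar',(H<6)&(S>150)&(Z>.042),(140,160,200,245),5)
    rep('tray',(Z>.002)&(Z<.03)&(V>60)&(S<80),(210,135,270,170),30)
    rep('scraper',(Z>.015)&(Z<.05),(380,150,425,195))
    rep('scrtop',(Z>.055)&(Z<.09),(380,150,425,195))
    rep('dish',(V>110)&(Z<.03),(375,200,420,250),50)
    rep('disp',(Z>.195),(285,130,325,170),3)
    rep('jar',(Z>.07),(345,110,380,150));rep('amber',(Z>.04),(240,100,268,132));rep('carton',(Z>.045),(155,110,205,150))
    cv2.imwrite('pics/lidcrop.png',cv2.resize(cv2.cvtColor(c['image'][140:320,70:350],cv2.COLOR_RGB2BGR),None,fx=2.8,fy=2.8,interpolation=2))
E
python3 m.py
```

```text
board [283. 193.] 4618 c [509.  14.] sz [162. 256.] ang 4.3 z% [115.9 120.1 133.1]
cards [311. 156.] 10 c [617. -62.] sz [ 6. 12.] ang 28.9 z% [130.5 135.1 138.1]
cards [276. 180.] 198 c [548.  41.] sz [64. 27.] ang 26.6 z% [117.5 125.4 129.6]
cards [296. 181.] 186 c [545. -18.] sz [64. 27.] ang 31.1 z% [118.1 125.9 129.1]
cards [254. 184.] 194 c [537. 106.] sz [27. 64.] ang 69.8 z% [117.9 125.4 128.9]
cards [297. 206.] 191 c [474. -21.] sz [27. 62.] ang 89.5 z% [117.6 125.6 129.6]
cards [253. 209.] 193 c [462. 105.] sz [65. 27.] ang 0.4 z% [117.8 125.7 129.7]
cards [325. 209.] 11 c [ 464. -104.] sz [ 7. 29.] ang 23.6 z% [118.5 120.5 136.2]
cup [322. 201.] 264 c [484. -81.] sz [47. 47.] ang 48.6 z% [192.5 199.2 202. ]
tub [222. 199.] 488 c [494. 202.] sz [180. 111.] ang 4.3 z% [ 95.2 106.4 112. ]
tubseal [219. 196.] 502 c [495. 203.] sz [182. 112.] ang 4.3 z% [ 96.  107.  112.1]
lid [169. 202.] 1820 c [483. 379.] sz [114. 182.] ang 81.1 z% [19.  22.8 27. ]
lidbar [167. 202.] 146 c [483. 378.] sz [70. 20.] ang 80.8 z% [49.9 54.6 58.3]
tray [240. 157.] 861 c [634. 152.] sz [ 76. 156.] ang 3.5 z% [ 2.7  5.9 13.7]
scraper [397. 175.] 171 c [ 583. -356.] sz [70. 38.] ang 11.2 z% [19.1 25.8 45.1]
scrtop [404. 172.] 145 c [ 583. -356.] sz [50. 26.] ang 10.7 z% [60.3 70.3 74.6]
dish [396. 226.] 798 c [ 416. -351.] sz [107.  81.] ang 3.7 z% [ 0.1  7.  19.2]
disp [307. 147.] 217 c [622. -44.] sz [66. 38.] ang 13.8 z% [205.9 213.9 217.4]
jar [364. 128.] 294 c [ 715. -230.] sz [54. 57.] ang 2.7 z% [81.1 90.8 94.1]
amber [253. 116.] 331 c [754. 111.] sz [57. 57.] ang 88.5 z% [ 50.6  86.7 121.9]
carton [178. 129.] 801 c [715. 349.] sz [111.  71.] ang 82.6 z% [55.9 60.6 64.5]
```

View pics/lidcrop.png

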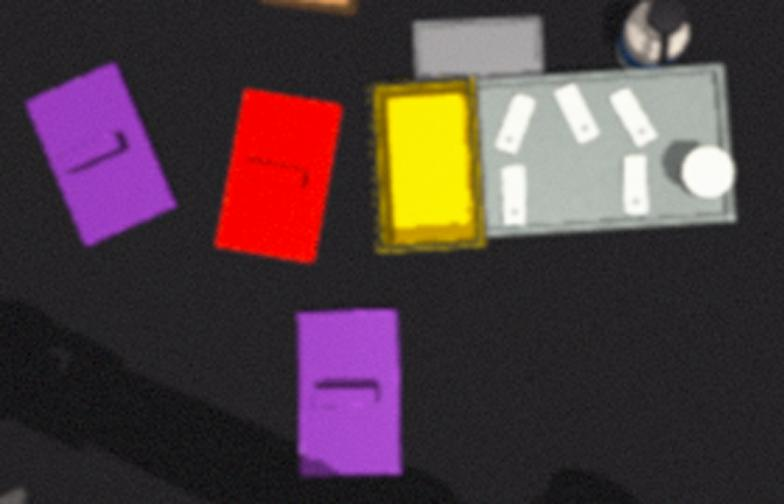

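The crop confirms it: the red plate with the red bar at top-view (170,202) is the only red lid, and the other two are purple. There is one cup and five cassettes. The measured sizes match the given ones (board 162×256 mm, tub 182×112, lid 182×114, cup top about 199 mm up), and the board yaw is 4.3°. The cup comes first.

```bash
cat > plan.py <<'E'
import sys
from h import *
# plan.py x y z(mm) toolY_angle(deg)  -> yaw total (units of .12rad), then dx dy dz (units of 1 m) after the yaw
def plan(x,y,z,a,s=None):
    s=s or manip.state();M=R.from_rotvec(s['tool_rot']).as_matrix();p=np.array(s['ee_pos'])
    cur=np.degrees(np.arctan2(M[1,1],M[0,1]));d=(a-cur+90)%180-90
    yaw=-np.radians(d);M2=M@R.from_euler('z',yaw).as_matrix()
    sh=M2.T@(np.array([x,y,z])/1000-p)
    print('t',s['t'].__round__(1),'p',(p*1000).round(1),'ang',cur.round(2),'j6',s['joint_positions'][5].round(2),'tilt',np.degrees(np.arccos(-M[2,2])).round(2),'| yaw',(yaw/.12).round(3),'shift',sh.round(4),'F',np.round(s['ft_force'],1),'w',round(s['grip_width']*94,1),'gf',round(s['grip_force'],1))
if __name__=='__main__': plan(*map(float,sys.argv[1:5]))
E
python3 plan.py 484 -81 280 94.3
python3 - <<'E'
from m import *
m=(Z>.195);m[:,:285]=0;m[:,325:]=0;m[:130]=0;m[170:]=0
q=P[m][:,:2]*1000;mu=q.mean(0);w,V2=np.linalg.eigh(np.cov(q.T));print(mu,V2[:,1],np.sort(((q-mu)@V2[:,1]))[[0,3,-4,-1]], [ (lambda s:(s.min(),s.max()))(((q-mu)@V2[:,0])[abs((q-mu)@V2[:,1]-t)<4]) for t in (-30,-20,-10,0,10,20,30)])
mm=m&(Z>.2115)
save(c,'x.png')
E
```

```text
t 0.1 p [174.9 625.6 223.6] ang 74.37 j6 -0.17 tilt 0.08 | yaw -2.899 shift [-0.2552 -0.7278 -0.0557] F [-0.5 -0.7  0.3] w 94.2 gf 0.0
[628.01092978 -39.70886835] [-0.99708164  0.07634262] [-27.1428276  -25.55862587  38.8425369   41.18790975] [(np.float64(2.4167780931133387), np.float64(5.538235043535359)), (np.float64(-15.83251042106161), np.float64(16.602763666576447)), (np.float64(-18.20834727308833), np.float64(20.570054387751384)), (np.float64(-17.50975084855528), np.float64(18.089509336680763)), (np.float64(-12.638750069562176), np.float64(11.27018613715482)), (np.float64(-4.368513970212271), np.float64(4.060182940490824)), (np.float64(-3.2219899789282334), np.float64(5.1948061635157))]
```

Emit:
{"api": "drive_tool", "payload": {
  "moves": [
    [1,0,0,-0.019,-0.97],
    [1,0,0,-0.019,-0.97],
    [1,0,0,-0.019,-0.96],
    [1,-0.015,-0.0428,0,0],
    [1,-0.015,-0.0428,0,0],
    [1,-0.015,-0.0428,0,0],
    [1,-0.015,-0.0428,0,0],
    [1,-0.015,-0.0428,0,0],
    [1,-0.015,-0.0428,0,0],
    [1,-0.015,-0.0428,0,0],
    [1,-0.015,-0.0428,0,0],
    [1,-0.015,-0.0428,0,0],
    [1,-0.015,-0.0428,0,0],
    [1,-0.015,-0.0428,0,0],
    [1,-0.015,-0.0428,0,0],
    [1,-0.015,-0.0428,0,0],
    [1,-0.015,-0.0428,0,0],
    [1,-0.015,-0.0428,0,0],
    [1,-0.015,-0.0428,0,0],
    [1,-0.015,-0.0428,0,0]
  ]
}}

```text
t: 2.2
ee_pos: [0.4844, -0.0823, 0.2814]
tool_rot: [-0.117, 3.139, 0.0]
ft_force: [1.1, 0.6, 0.4]
grip_width: 1.0
grip_force: 0.0
```

```bash
python3 plan.py 484 -81 166 94.3; python3 - <<'E'
from h import *
c=cam('wrist');save(c,'w1.png');P=cloud(c);Z=P[...,2]
m=(Z>.185)&(Z<.21)
q=P[m]*1000;print(len(q),cv2.minEnclosingCircle(q[:,:2].astype(np.float32)),np.median(q,0),np.median(q[:,2]))
E
```

```text
t 2.2 p [484.4 -82.3 281.4] ang 94.28 j6 -2.05 tilt 0.02 | yaw -0.004 shift [0.0003 0.0014 0.1154] F [1.1 0.6 0.4] w 94.0 gf 0.0
2150 ((544.3194580078125, -57.738277435302734), 90.87378692626953) [481.468731   -81.43239072 198.18622473] 198.18622472988858
```

View pics/w1.png

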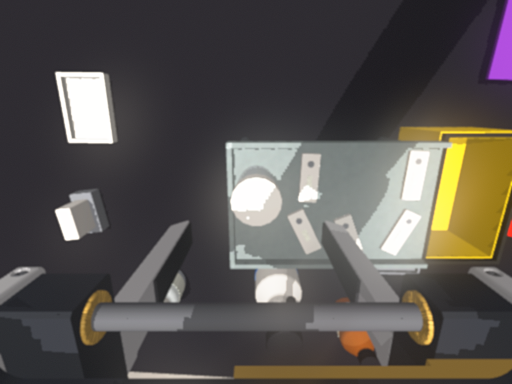

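The wrist view shows the cup at (256,200) centred between the fingers, the five cassettes, and no second cup. Descending to grip.

Emit:
{"api": "drive_tool", "payload": {
  "moves": [
    [1,0.001,0.001,0.04,0],
    [1,0,0,0.04,0],
    [1,0,0,0.035,0],
    [1,0,0,0,0],
    [0.3,0,0,0,0],
    [0.3,0,0,0,0],
    [0.3,0,0,0,0],
    [0.3,0,0,0,0],
    [0.3,0,0,0,0],
    [0.3,0,0,0,0],
    [0.3,0,0,0,0],
    [0.3,0,0,0,0]
  ],
  "newtons": 20
}}

```text
t: 3.45
ee_pos: [0.4833, -0.0796, 0.1668]
tool_rot: [-0.118, 3.139, -0.001]
ft_force: [-0.0, 0.1, 1.8]
grip_width: 0.51
grip_force: 20.0
```

```bash
python3 plan.py 633 152 166 94.3
```

```text
t 3.5 p [483.3 -79.6 166.8] ang 94.31 j6 -2.04 tilt 0.04 | yaw 0.001 shift [-0.1667  0.2198  0.0008] F [-0.   0.1  1.8] w 47.9 gf 20.0
```

Emit:
{"api": "drive_tool", "payload": {
  "moves": [
    [0.3,0,0,-0.035,0],
    [0.3,0,0,-0.04,0],
    [0.3,0,0,-0.035,0],
    [0.3,-0.0278,0.0366,0,0],
    [0.3,-0.0278,0.0366,0,0],
    [0.3,-0.0278,0.0366,0,0],
    [0.3,-0.0278,0.0366,0,0],
    [0.3,-0.0278,0.0366,0,0],
    [0.3,-0.0278,0.0366,0,0],
    [0.3,0,0,0,0],
    [0.3,0,0,0,0]
  ],
  "newtons": 25
}}

```text
t: 4.55
ee_pos: [0.6325, 0.1527, 0.2752]
tool_rot: [0.12, -3.137, 0.001]
ft_force: [-0.9, 0.1, -1.0]
grip_width: 0.511
grip_force: 2.5
```

```bash
python3 plan.py 633 152 54 94.3; python3 - <<'E'
from h import *
c=cam('wrist');save(c,'w2.png');P=cloud(c)
K=c['intrinsics']
def px(p):
    q=c['R'].T@(np.array(p)/1000-c['eye']);return (K@q/q[2])[:2].round()
print(px([633,152,12]),px([633,152,200]))
E
```

```text
t 4.5 p [632.5 152.7 275.2] ang 94.4 j6 -1.58 tilt 0.14 | yaw 0.014 shift [-0.001  -0.0006  0.2212] F [-0.9  0.1 -1. ] w 48.1 gf 2.5
[256. 168.] [255. 208.]
```

View pics/w2.png

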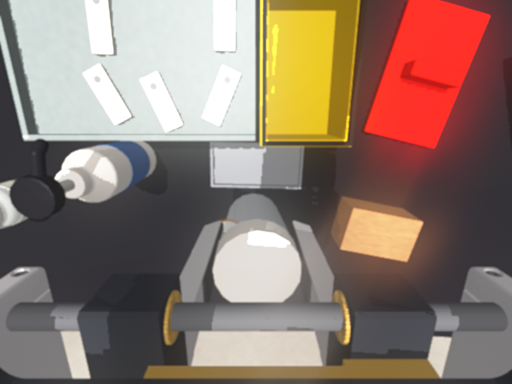

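The grip force has just slackened to 2.5 N. In the wrist view the cup is still between the fingers, cap at (258,262), with the tray ahead at (256,167). I'll let the grip recover, then check the cup's height.

Emit:
{"api": "drive_tool", "payload": {
  "moves": [
    [0.3,0,0,0,0],
    [0.3,0,0,0,0],
    [0.3,0,0,0,0],
    [0.3,0,0,0,0],
    [0.3,0,0,0,0]
  ],
  "newtons": 30
}}

```text
t: 5.1
ee_pos: [0.6328, 0.1517, 0.2766]
tool_rot: [-0.117, 3.139, -0.0]
ft_force: [0.4, 0.1, -0.8]
grip_width: 0.501
grip_force: 30.0
```

```bash
python3 plan.py 633 152 54 94.3; python3 - <<'E'
from h import *
c=cam('wrist');P=cloud(c)
q=P[235:290,225:290].reshape(-1,3);print((P[262,258]*1000).round(),(P[245,258]*1000).round(),(P[280,258]*1000).round(),np.nanpercentile(q[:,2]*1000,[10,50,90]).round(1))
hsv=cv2.cvtColor(c['image'],cv2.COLOR_RGB2HSV)
P=P*1000
m=np.zeros(hsv.shape[:2],bool);m[140:195,205:310]=1;m&=(P[...,2]>-5)&(P[...,2]<25)&(hsv[...,2]>100)
print(cv2.minAreaRect(P[m][:,:2].astype(np.float32)))
E
```

```text
t 5.1 p [632.8 151.7 276.6] ang 94.28 j6 -1.58 tilt 0.01 | yaw -0.003 shift [-2.000e-04  3.000e-04  2.226e-01] F [ 0.4  0.1 -0.8] w 47.1 gf 30.0
[626. 153. 308.] [615. 152. 309.] [636. 153. 309.] [307.6 308.5 309.4]
((636.8865966796875, 150.72705078125), (90.21161651611328, 159.61331176757812), 4.305474758148193)
```

Emit:
{"api": "drive_tool", "payload": {
  "moves": [
    [0.3,-0.005,0,0.04,0],
    [0.3,0,0,0.04,0],
    [0.3,0,0,0.04,0],
    [0.3,0,0,0.04,0],
    [0.3,0,0,0.03,0],
    [0.3,0,0,0.015,0],
    [0.3,0,0,0.01,0],
    [0.3,0,0,0.005,0],
    [0.3,0,0,0.003,0],
    [0.3,0,0,0,0]
  ]
}}

```text
t: 6.15
ee_pos: [0.6386, 0.1525, 0.0546]
tool_rot: [-0.118, 3.137, 0.0]
ft_force: [0.3, 0.3, -0.5]
grip_width: 0.507
grip_force: 30.0
```

```bash
python3 plan.py 637 152 53 94.3; python3 - <<'E'
from m import *
rep('tray',(Z>.002)&(Z<.03)&(V>60)&(S<80),(210,135,270,170),30)
rep('cup',(Z>.06)&(Z<.1)&(V>180),(210,135,270,170),5)
E
```

```text
t 6.2 p [638.6 152.5  54.6] ang 94.31 j6 -1.58 tilt 0.11 | yaw 0.001 shift [ 0.0017 -0.0003  0.0016] F [ 0.3  0.3 -0.5] w 47.6 gf 30.0
tray [261. 161.] 46 c [620.  83.] sz [37. 16.] ang 0.7 z% [ 3.3  6.6 13.8]
```

Lower 2.5 mm more to touch, then release and rise.

Emit:
{"api": "drive_tool", "payload": {
  "moves": [
    [0.3,0,0,0.0025,0],
    [0.3,0,0,0,0],
    [0.7,0,0,0,0],
    [0.8,0,0,0,0],
    [0.8,0,0,0,0],
    [0.8,0,0,0,0],
    [0.8,0,0,-0.02,0],
    [0.8,0,0,-0.04,0],
    [0.8,0,0,-0.04,0],
    [0.8,0,0,-0.045,0],
    [0.8,0,0,-0.045,0],
    [0.8,0,0,-0.045,0],
    [0.8,0,-0.04,0,0],
    [0.8,0,-0.045,0,0],
    [0.8,0,-0.045,0,0],
    [0.8,0,-0.045,0,0]
  ]
}}

```text
t: 7.8
ee_pos: [0.6508, -0.0236, 0.2859]
tool_rot: [-0.119, 3.139, 0.0]
ft_force: [1.2, 0.1, 0.5]
grip_width: 0.804
grip_force: 0.0
```

```bash
sed -i "s/^    rep('cup'.*/    rep('cup',(Z>.06)\&(Z<.1)\&(V>180),(200,125,290,175),5)/" m.py; python3 m.py | grep -v board; python3 plan.py 583 -356 250 101
```

```text
cup [240. 151.] 204 c [639. 151.] sz [46. 46.] ang 0.1 z% [81.3 85.6 88.8]
tub [222. 199.] 489 c [495. 202.] sz [182. 111.] ang 4.3 z% [ 95.4 106.4 111.7]
tubseal [219. 196.] 505 c [495. 203.] sz [182. 112.] ang 4.5 z% [ 96.2 106.8 111.8]
lid [169. 202.] 1822 c [483. 379.] sz [113. 182.] ang 80.9 z% [19.  22.9 26.7]
lidbar [167. 202.] 146 c [483. 379.] sz [70. 20.] ang 80.8 z% [50.7 54.7 59. ]
tray [240. 158.] 695 c [634. 153.] sz [ 74. 151.] ang 0.8 z% [ 2.4  5.8 14.6]
scraper [397. 175.] 178 c [ 583. -356.] sz [70. 39.] ang 13.2 z% [18.2 25.  45.4]
scrtop [404. 172.] 146 c [ 583. -356.] sz [50. 24.] ang 12.0 z% [58.8 70.3 74.7]
dish [396. 226.] 803 c [ 416. -351.] sz [108.  81.] ang 3.4 z% [ 0.4  7.1 18.5]
disp [304. 150.] 1564 c [587.  -1.] sz [ 85. 165.] ang 66.9 z% [384.7 600.6 613.9]
jar [349. 125.] 310 c [602. -69.] sz [ 41. 101.] ang 55.6 z% [573.3 595.  598.5]
jar [364. 128.] 294 c [ 714. -230.] sz [56. 54.] ang 89.6 z% [80.6 91.  94.8]
amber [253. 116.] 331 c [754. 112.] sz [57. 57.] ang 0.3 z% [ 50.8  86.6 122.3]
carton [178. 129.] 801 c [714. 348.] sz [113.  71.] ang 81.9 z% [55.8 60.9 64.5]
t 7.8 p [651.1 -30.2 285.6] ang 94.0 j6 -1.86 tilt 0.22 | yaw -1.018 shift [ 0.129  -0.3067  0.0369] F [-0.6 -3.9  0.3] w 75.1 gf 0.0
```

The cup stands upright in the tray: centre (639,151), top at 85.6 mm. The scraper is next. I'll turn the wrist half round first so the last joint stays clear of its limit.

Emit:
{"api": "drive_tool", "payload": {
  "moves": [
    [0.8,0,0,0,1],
    [0.8,0,0,0,1],
    [0.8,0,0,0,1],
    [0.8,0,0,0,1],
    [0.8,0,0,0,1],
    [0.8,0,0,0,1],
    [0.8,0,0,0,1],
    [0.8,0,0,0,1],
    [0.8,0,0,0,1],
    [0.8,0,0,0,1],
    [0.8,0,0,0,1],
    [0.8,0,0,0,1],
    [0.8,0,0,0,1],
    [0.8,0,0,0,1],
    [0.8,0,0,0,1],
    [0.8,0,0,0,1],
    [0.8,0,0,0,1],
    [0.8,0,0,0,1],
    [0.8,0,0,0,1],
    [0.8,0,0,0,1]
  ]
}}

```text
t: 9.85
ee_pos: [0.6508, -0.0218, 0.2857]
tool_rot: [-2.886, -1.24, 0.001]
ft_force: [-0.5, 0.6, 1.5]
grip_width: 0.802
grip_force: 0.0
```

Emit:
{"api": "drive_tool", "payload": {
  "moves": [
    [0.8,0,0,0,1],
    [0.8,0,0,0,1],
    [0.8,0,0,0,1],
    [0.8,0,0,0,1],
    [0.8,0,0,0,1],
    [0.8,0,0,0,0.16],
    [0.8,0,0,0,0]
  ]
}}

```text
t: 10.55
ee_pos: [0.6509, -0.022, 0.2858]
tool_rot: [-3.126, -0.313, 0.0]
ft_force: [0.4, 0.3, -0.2]
grip_width: 0.803
grip_force: 0.0
```

```bash
python3 plan.py 583 -356 200 101.5
```

```text
t 10.6 p [650.9 -22.  285.8] ang -78.57 j6 1.16 tilt 0.02 | yaw -0.01 shift [-0.1331  0.3138  0.0857] F [ 0.4  0.3 -0.2] w 75.5 gf 0.0
```

Emit:
{"api": "drive_tool", "payload": {
  "moves": [
    [0.8,-0.0166,0.0392,0,0],
    [0.8,-0.0166,0.0392,0,0],
    [0.8,-0.0166,0.0392,0,0],
    [0.8,-0.0166,0.0392,0,0],
    [0.8,-0.0166,0.0392,0,0],
    [0.8,-0.0166,0.0392,0,0],
    [0.8,-0.0166,0.0392,0,0],
    [0.8,-0.0166,0.0392,0,0],
    [0.8,0,0,0.03,0],
    [0.8,0,0,0.03,0],
    [0.8,0,0,0.025,0],
    [0.8,0,0,0,0]
  ]
}}

```text
t: 11.75
ee_pos: [0.5802, -0.3541, 0.196]
tool_rot: [-3.12, -0.311, 0.009]
ft_force: [-1.0, -0.1, -0.9]
grip_width: 0.801
grip_force: 0.0
```

```bash
python3 - <<'E'
from h import *
c=cam('wrist');save(c,'w3.png');P=cloud(c)*1000;Z=P[...,2]
for lo,hi in((60,80),(17,30)):
    m=((Z>lo)&(Z<hi)&(abs(P[...,0]-583)<60)&(abs(P[...,1]+356)<60)).astype(np.uint8)
    k,l,st,ce=cv2.connectedComponentsWithStats(m);i=1+st[1:,4].argmax();r=cv2.minAreaRect(P[l==i][:,:2].astype(np.float32));print(lo,ce[i],r,np.median(Z[l==i]))
for a in((575,720),):pass
m=((Z>11)&(Z<20)&(abs(P[...,0]-416)<80)&(abs(P[...,1]+351)<70));print(m.sum(), cv2.minAreaRect(P[m][:,:2].astype(np.float32)) if m.sum()>5 else '')
E
python3 plan.py 583 -356 47 101.5
```

```text
60 [260.74       187.86333333] ((581.775634765625, -357.42340087890625), (49.8414192199707, 21.948143005371094), 11.071194648742676) 69.59077755816551
17 [260.48686244 170.06027821] ((582.0140991210938, -357.7122802734375), (69.51712799072266, 35.25353240966797), 11.057150840759277) 23.551712526574175
550 ((423.2862548828125, -345.5205383300781), (84.8194808959961, 67.98951721191406), 3.6472530364990234)
t 11.8 p [ 581.4 -354.9  198.9] ang -78.61 j6 0.66 tilt 0.24 | yaw -0.016 shift [0.0017 0.0019 0.1519] F [-0.1  0.4  0.9] w 75.3 gf 0.0
```

View pics/w3.png

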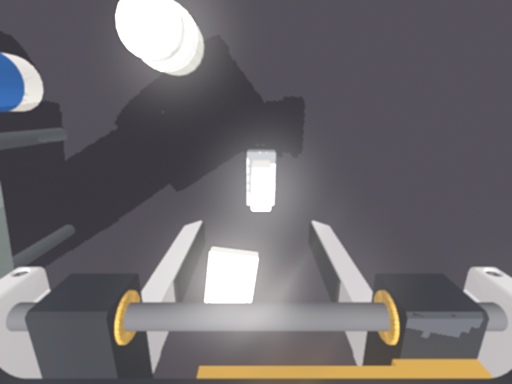

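The wrist view shows the scraper upright at (261,180), between the fingers, with the dish behind at (233,275). Measured at (582,-357.5), 11.1°. Gripping its ridge.

Emit:
{"api": "drive_tool", "payload": {
  "moves": [
    [0.6,0,0.0027,0.04,0.05],
    [0.6,0,0,0.04,0],
    [0.6,0,0,0.04,0],
    [0.6,0,0,0.02,0],
    [0.6,0,0,0.01,0],
    [0.6,0,0,0,0],
    [0,0,0,0,0],
    [0,0,0,0,0],
    [0,0,0,0,0],
    [0,0,0,0,0],
    [0,0,0,0,0],
    [0,0,0,0,0],
    [0,0,0,0,0],
    [0,0,0,0,0]
  ],
  "newtons": 50
}}

```text
t: 13.2
ee_pos: [0.5831, -0.3584, 0.0514]
tool_rot: [3.127, 0.301, 0.0]
ft_force: [-0.7, 1.6, 4.0]
grip_width: 0.229
grip_force: 50.0
```

```bash
python3 plan.py 583 -356 250 94.3
```

```text
t 13.2 p [ 583.1 -358.4   51.4] ang -79.02 j6 0.66 tilt 0.02 | yaw 0.972 shift [ 0.0002 -0.0023 -0.1986] F [-0.7  1.6  4. ] w 21.5 gf 50.0
```

Emit:
{"api": "drive_tool", "payload": {
  "moves": [
    [0,0,0,-0.03,0],
    [0,0,0,-0.04,0],
    [0,0,0,-0.04,0.5],
    [0,0,0,-0.04,0.47],
    [0,0,0,-0.04,0],
    [0,0,0,-0.038,0],
    [0,0,0,0,0]
  ]
}}

```text
t: 13.9
ee_pos: [0.5849, -0.3601, 0.286]
tool_rot: [3.131, 0.118, 0.013]
ft_force: [-0.2, -0.1, 0.1]
grip_width: 0.234
grip_force: 50.0
```

```bash
python3 plan.py 553.7 -79.9 200 94.3
```

```text
t 13.9 p [ 584.9 -360.1  286. ] ang -85.69 j6 0.78 tilt 0.67 | yaw 0.001 shift [-0.0108 -0.2825  0.0836] F [-0.2 -0.1  0.1] w 22.0 gf 50.0
```

Emit:
{"api": "drive_tool", "payload": {
  "moves": [
    [0,-0.0015,-0.0403,0,0],
    [0,-0.0015,-0.0403,0,0],
    [0,-0.0015,-0.0403,0,0],
    [0,-0.0015,-0.0403,0,0],
    [0,-0.0015,-0.0403,0,0],
    [0,-0.0015,-0.0403,0,0],
    [0,-0.0015,-0.0403,0,0],
    [0,0,0,0,0],
    [0,0,0,0,0]
  ]
}}

```text
t: 14.8
ee_pos: [0.5506, -0.0772, 0.2774]
tool_rot: [-3.139, -0.121, 0.003]
ft_force: [0.4, -1.3, -1.2]
grip_width: 0.228
grip_force: 50.0
```

```bash
python3 plan.py 553.7 -79.9 173 94.3;  python3 m.py | egrep 'cards|scr|lid'; python3 - <<'E'
from h import *
c=cam('side');save(c,'s1.png')
cv2.imwrite('pics/s1c.png',cv2.resize(cv2.cvtColor(c['image'][60:300,150:400],cv2.COLOR_RGB2BGR),None,fx=2.4,fy=2.4))
E
```

```text
t 14.8 p [550.6 -77.2 277.4] ang -85.6 j6 1.15 tilt 0.11 | yaw 0.014 shift [0.0031 0.003  0.1044] F [ 0.4 -1.3 -1.2] w 21.5 gf 50.0
cards [254. 184.] 194 c [537. 106.] sz [27. 64.] ang 70.1 z% [117.4 125.3 129.3]
cards [292. 176.] 30 c [561.  -3.] sz [18. 15.] ang 89.6 z% [123.7 127.3 128.7]
cards [252. 206.] 130 c [466. 108.] sz [56. 27.] ang 0.7 z% [117.6 125.7 129.3]
cards [296. 208.] 126 c [468. -18.] sz [54. 26.] ang 9.8 z% [117.5 125.5 129.2]
lid [169. 202.] 1824 c [483. 379.] sz [114. 182.] ang 80.8 z% [18.9 22.8 26.6]
lidbar [167. 202.] 148 c [483. 378.] sz [69. 20.] ang 80.7 z% [50.  54.7 58.2]
```

View pics/s1c.png

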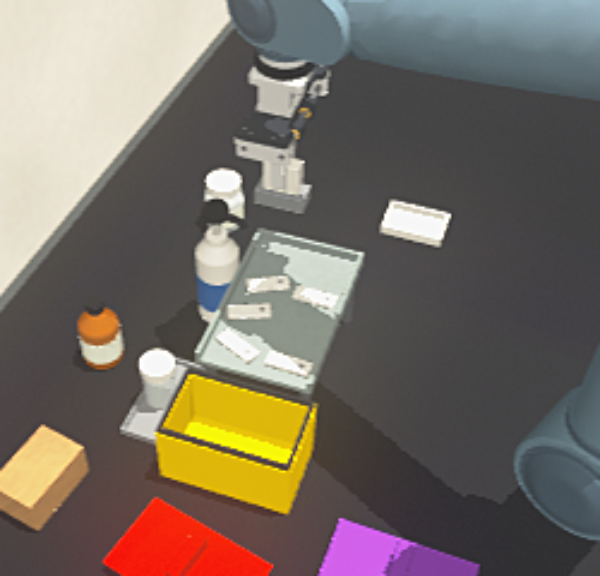

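The side view shows the scraper held upright above the board's closed end, with the five cassettes on the board at about (265,283), (317,296), (248,311), (237,345) and (287,362). The cup stands in the tray. I'll lower onto the +x lane.

Emit:
{"api": "drive_tool", "payload": {
  "moves": [
    [0,0.003,0.003,0.03,0],
    [0,0,0,0.04,0],
    [0,0,0,0.025,0],
    [0,0,0,0.01,0],
    [0,0,0,0,0],
    [0,0,0,0.002,0],
    [0,0,0,0,0]
  ]
}}

```text
t: 15.6
ee_pos: [0.5554, -0.0812, 0.1736]
tool_rot: [3.138, 0.118, 0.004]
ft_force: [0.1, -0.2, -0.9]
grip_width: 0.229
grip_force: 50.0
```

```bash
python3 plan.py 535 169 171 94.3
```

```text
t 15.6 p [555.4 -81.2 173.6] ang -85.71 j6 1.15 tilt 0.16 | yaw -0.002 shift [-0.0016 -0.251   0.0023] F [ 0.1 -0.2 -0.9] w 21.6 gf 50.0
```

Emit:
{"api": "drive_tool", "payload": {
  "moves": [
    [0,-0.0016,0,0.0025,0],
    [0,0,0,0,0],
    [0,0,-0.015,0,0],
    [0,0,-0.015,0,0],
    [0,0,-0.015,0,0],
    [0,0,-0.015,0,0],
    [0,0,-0.015,0,0],
    [0,0,-0.015,0,0],
    [0,0,-0.015,0,0],
    [0,0,-0.015,0,0],
    [0,0,-0.015,0,0],
    [0,0,-0.015,0,0],
    [0,0,-0.015,0,0]
  ]
}}

```text
t: 16.9
ee_pos: [0.5403, 0.0851, 0.1695]
tool_rot: [-3.139, -0.118, -0.0]
ft_force: [0.5, -0.7, -1.5]
grip_width: 0.229
grip_force: 50.0
```

```bash
python3 plan.py 535 169 171 94.3; python3 - <<'E'
from h import *
c=cam('side');save(c,'s2.png')
cv2.imwrite('pics/s2c.png',cv2.resize(cv2.cvtColor(c['image'][120:300,170:350],cv2.COLOR_RGB2BGR),None,fx=3.2,fy=3.2))
E
```

```text
t 16.9 p [540.3  85.1 169.5] ang -85.69 j6 1.44 tilt 0.0 | yaw 0.001 shift [ 0.001  -0.0841 -0.0015] F [ 0.5 -0.7 -1.5] w 21.5 gf 50.0
```

View pics/s2c.png

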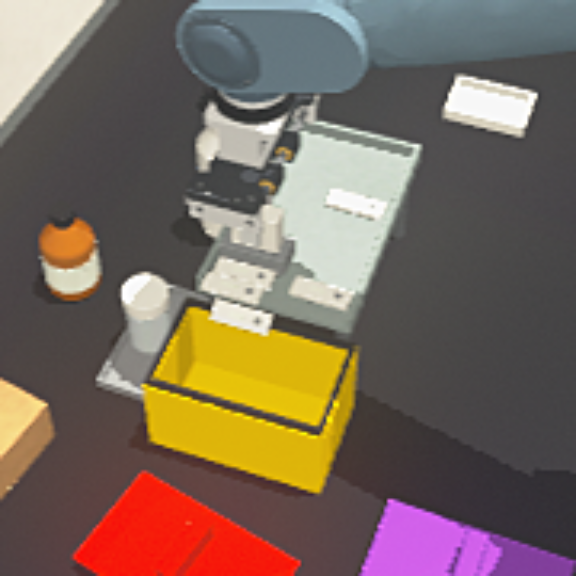

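The side crop shows the scraper pushing two cassettes side by side in front of it at about (238,278), the third tipping over the open end at (240,317), and two left in the other lane at (355,205) and (320,292). Pushing on over the end.

Emit:
{"api": "drive_tool", "payload": {
  "moves": [
    [0,0,-0.014,0,0],
    [0,0,-0.014,0,0],
    [0,0,-0.014,0,0],
    [0,0,-0.014,0,0],
    [0,0,-0.014,0,0],
    [0,0,-0.014,0,0],
    [0,0,0,0,0],
    [0,0,0,0,0],
    [0,0,0,-0.03,0],
    [0,0,0,-0.03,0],
    [0,0,0,0,0]
  ]
}}

```text
t: 18.05
ee_pos: [0.5369, 0.1674, 0.2343]
tool_rot: [-3.139, -0.117, -0.014]
ft_force: [0.7, 0.1, -0.4]
grip_width: 0.227
grip_force: 50.0
```

```bash
python3 plan.py 478.9 -85.5 230 94.3; python3 m.py | egrep 'cards|lid'; python3 - <<'E'
from h import *
c=cam('side');save(c,'s3.png')
cv2.imwrite('pics/s3c.png',cv2.resize(cv2.cvtColor(c['image'][120:300,170:350],cv2.COLOR_RGB2BGR),None,fx=3.2,fy=3.2))
E
```

```text
t 18.1 p [536.9 167.4 234.3] ang -85.73 j6 1.6 tilt 0.52 | yaw -0.005 shift [-0.0768  0.2478  0.0036] F [ 0.7  0.1 -0.4] w 21.4 gf 50.0
cards [311. 156.] 11 c [617. -61.] sz [ 6. 13.] ang 45.5 z% [128.7 136.  139.4]
cards [297. 206.] 192 c [474. -21.] sz [62. 27.] ang 0.9 z% [117.7 125.3 129.1]
cards [255. 208.] 116 c [462.  99.] sz [65. 17.] ang 5.9 z% [117.1 124.5 128.8]
lid [169. 203.] 1776 c [483. 379.] sz [113. 182.] ang 81.4 z% [19.  22.9 26.7]
lidbar [167. 202.] 146 c [483. 379.] sz [71. 20.] ang 80.7 z% [50.5 54.5 58. ]
```

View pics/s3c.png

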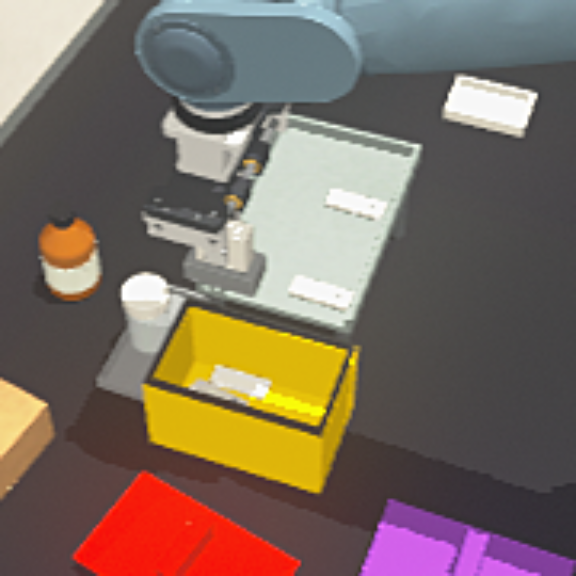

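The first lane's three cassettes are in the tub, at about (238,385). Two remain, at (355,205) and (320,292). Going back for the second lane.

Emit:
{"api": "drive_tool", "payload": {
  "moves": [
    [0,-0.0128,0.0413,0,0],
    [0,-0.0128,0.0413,0,0],
    [0,-0.0128,0.0413,0,0],
    [0,-0.0128,0.0413,0,0],
    [0,-0.0128,0.0413,0,0],
    [0,-0.0128,0.0413,0,0],
    [0,0,0,0,0],
    [0,0,0,0.03,0],
    [0,0,0,0.023,0],
    [0,0,0,0,0]
  ]
}}

```text
t: 19.15
ee_pos: [0.4767, -0.0849, 0.1755]
tool_rot: [-3.139, -0.118, -0.001]
ft_force: [0.9, 0.3, 2.6]
grip_width: 0.234
grip_force: 50.0
```

```bash
python3 plan.py 478.9 -85.5 170 94.3; python3 plan.py 460 164 170 94.3
```

```text
t 19.1 p [476.7 -84.9 175.5] ang -85.71 j6 1.08 tilt 0.05 | yaw -0.001 shift [0.0021 0.0008 0.0055] F [0.9 0.3 2.6] w 22.0 gf 50.0
t 19.1 p [476.7 -84.9 175.5] ang -85.71 j6 1.08 tilt 0.05 | yaw -0.001 shift [ 0.002  -0.2495  0.0056] F [0.9 0.3 2.6] w 22.0 gf 50.0
```

Emit:
{"api": "drive_tool", "payload": {
  "moves": [
    [0,0.001,0,0.004,0],
    [0,0,0,0.001,0],
    [0,0,-0.0145,0,0],
    [0,0,-0.0145,0,0],
    [0,0,-0.0145,0,0],
    [0,0,-0.0145,0,0],
    [0,0,-0.0145,0,0],
    [0,0,-0.0145,0,0],
    [0,0,-0.0145,0,0],
    [0,0,-0.0145,0,0],
    [0,0,-0.0145,0,0],
    [0,0,-0.0145,0,0],
    [0,0,-0.0145,0,0],
    [0,0,-0.0145,0,0],
    [0,0,-0.0145,0,0],
    [0,0,-0.0145,0,0],
    [0,0,-0.0145,0,0],
    [0,0,-0.0145,0,0],
    [0,0,-0.0145,0,0],
    [0,0,0,0,0]
  ]
}}

```text
t: 21.15
ee_pos: [0.4577, 0.162, 0.1705]
tool_rot: [-3.139, -0.121, 0.003]
ft_force: [0.1, 0.1, -1.3]
grip_width: 0.237
grip_force: 50.0
```

Emit:
{"api": "drive_tool", "payload": {
  "moves": [
    [0,0,0,0,0],
    [0,0,0,-0.03,0],
    [0,0,0,-0.04,0],
    [0,0,0,-0.04,0],
    [0,0,0.04,0,0],
    [0,0,0.045,0,0],
    [0,0,0.045,0,0],
    [0,0,0.045,0,0],
    [0,0,0.045,0,0],
    [0,0,0.045,0,0],
    [0,0,0,0,0]
  ]
}}

```text
t: 22.25
ee_pos: [0.4777, -0.108, 0.28]
tool_rot: [-3.14, -0.107, 0.004]
ft_force: [-0.3, 0.8, -1.1]
grip_width: 0.232
grip_force: 50.0
```

```bash
python3 plan.py 419 -349 200 93.6; python3 m.py | egrep 'cards|lid|dish'; python3 - <<'E'
from m import *
m=((Z<.09)&(V>200)&(S<40));rep('intub',m,(200,165,245,232),10)
s=cam('side');save(s,'s4.png')
cv2.imwrite('pics/s4c.png',cv2.resize(cv2.cvtColor(s['image'][120:300,170:350],cv2.COLOR_RGB2BGR),None,fx=3.2,fy=3.2))
m=((Z>.011)&(Z<.02));rep('dishrim',m,(375,200,420,250),10)
E
```

```text
t 22.2 p [ 477.7 -108.   280. ] ang -86.1 j6 1.05 tilt 0.13 | yaw 0.044 shift [-0.0736  0.2369  0.0801] F [-0.3  0.8 -1.1] w 21.8 gf 50.0
cards [311. 156.] 10 c [617. -63.] sz [ 6. 13.] ang 28.7 z% [129.7 134.1 136.4]
lid [169. 202.] 1820 c [483. 379.] sz [113. 182.] ang 81.4 z% [18.9 22.9 26.7]
lidbar [167. 202.] 144 c [483. 379.] sz [71. 20.] ang 80.8 z% [51.1 55.  59. ]
dish [401. 230.] 371 c [ 403. -377.] sz [ 57. 123.] ang 64.2 z% [-0.   6.5 18.3]
intub [224. 185.] 201 c [541. 205.] sz [37. 65.] ang 83.1 z% [13.  18.4 25.3]
intub [234. 191.] 78 c [524. 170.] sz [55. 13.] ang 1.0 z% [12.8 15.4 19.4]
intub [225. 210.] 112 c [461. 200.] sz [57. 20.] ang 81.3 z% [12.2 16.1 20.1]
dishrim [404. 230.] 89 c [ 408. -371.] sz [ 48. 113.] ang 65.1 z% [11.8 16.1 19.6]
```

View pics/s4c.png

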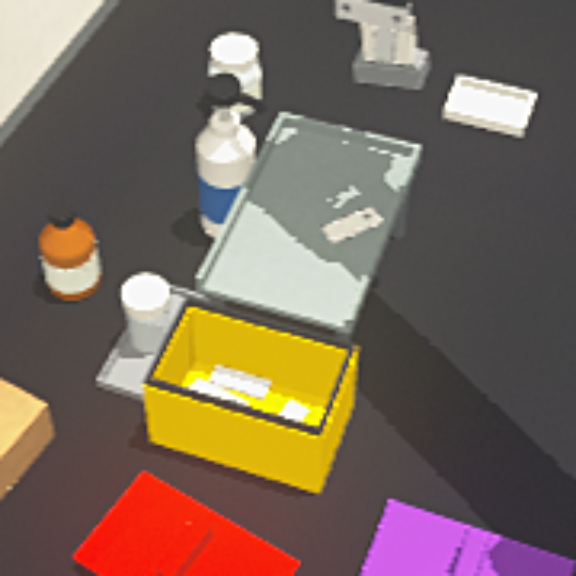

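One cassette is still on the board at crop (352,225). It has turned, and the scraper went past it. The arm hid it from the top view. I'll locate it in the side view.

```bash
cat > bf.py <<'E'
from h import *
def side_cards():
    c=cam('side')
    hsv=cv2.cvtColor(c['image'],cv2.COLOR_RGB2HSV);P=cloud(c)*1000
    th=np.radians(4.3);d=P[...,:2]-[508.8,17];bx=d[...,0]*np.cos(th)+d[...,1]*np.sin(th);by=-d[...,0]*np.sin(th)+d[...,1]*np.cos(th)
    inb=(abs(bx)<73)&(by>-123)&(by<128)&(P[...,2]<140)
    print('max z bumps'); 
    m=(inb&(P[...,2]>122.5)).astype(np.uint8);k,l,st,ce=cv2.connectedComponentsWithStats(m)
    for i in range(1,k):
        if st[i,4]>25:
            q=np.stack([bx[l==i],by[l==i]],1).astype(np.float32);print(ce[i].round(),st[i,4],'board',np.round(cv2.minAreaRect(q)[0]),np.round(cv2.minAreaRect(q)[1]),round(cv2.minAreaRect(q)[2]),'z',np.median(P[...,2][l==i]).round(1))
if __name__=='__main__': side_cards()
E
python3 bf.py
```

```text
max z bumps
[279. 190.] 100 board [-42.  -7.] [70. 29.] 51 z 125.8
```

Emit:
{"api": "drive_tool", "payload": {
  "moves": [
    [0,0.001,-0.022,0.04,0.044],
    [0,0,0,0.04,0],
    [0,0,0,0.025,0],
    [0,0,0,0,0],
    [0,0,0,0.003,0],
    [0,0,0,0.001,0],
    [0,0,0,0.001,0],
    [0,0,0,0,0]
  ]
}}

```text
t: 23.25
ee_pos: [0.478, -0.0816, 0.1719]
tool_rot: [3.139, 0.11, 0.001]
ft_force: [-0.7, -0.7, -1.7]
grip_width: 0.231
grip_force: 50.0
```

```bash
python3 plan.py 478.9 -85.5 168 94.3; python3 bf.py
```

```text
t 23.2 p [478.  -81.6 171.9] ang -85.99 j6 1.1 tilt 0.04 | yaw -0.042 shift [0.0006 0.0039 0.0039] F [-0.7 -0.7 -1.7] w 21.7 gf 50.0
max z bumps
[284. 172.] 53 board [-35. -81.] [13. 75.] 82 z 133.6
[279. 190.] 92 board [-41.  -3.] [59. 25.] 44 z 125.9
```

Emit:
{"api": "drive_tool", "payload": {
  "moves": [
    [0,-0.002,0,0.001,-0.04],
    [0,0,0,0.001,0],
    [0,0,0,0.001,0],
    [0,0,0,0,0]
  ]
}}

```text
t: 23.7
ee_pos: [0.4777, -0.082, 0.1717]
tool_rot: [3.139, 0.117, 0.007]
ft_force: [0.6, 3.3, 12.5]
grip_width: 0.231
grip_force: 50.0
```

```bash
python3 plan.py 478.9 -85.5 168 94.3
```

```text
t 23.7 p [477.7 -82.  171.7] ang -85.74 j6 1.09 tilt 0.24 | yaw -0.006 shift [0.001  0.0036 0.0037] F [ 0.6  3.3 12.5] w 21.7 gf 50.0
```

Emit:
{"api": "drive_tool", "payload": {
  "moves": [
    [0,0,0,-0.002,0],
    [0,0,-0.012,0,0],
    [0,0,-0.012,0,0],
    [0,0,-0.012,0,0],
    [0,0,-0.012,0,0],
    [0,0,-0.012,0,0],
    [0,0,-0.012,0,0],
    [0,0,-0.012,0,0],
    [0,0,-0.012,0,0],
    [0,0,-0.012,0,0],
    [0,0,-0.012,0,0],
    [0,0,-0.012,0,0],
    [0,0,-0.012,0,0]
  ]
}}

```text
t: 25.0
ee_pos: [0.4666, 0.061, 0.1734]
tool_rot: [3.134, 0.118, 0.006]
ft_force: [-1.4, -6.6, 13.6]
grip_width: 0.231
grip_force: 50.0
```

```bash
python3 plan.py 460 164 168 94.3;python3 bf.py
```

```text
t 25.0 p [466.6  61.  173.4] ang -85.68 j6 1.39 tilt 0.38 | yaw 0.003 shift [ 0.0011 -0.1032  0.0048] F [-1.4 -6.6 13.6] w 21.7 gf 50.0
max z bumps
[271. 202.] 54 board [-33.  62.] [13. 66.] 86 z 133.5
```

```bash
python3 - <<'E'
from h import *
s=cam('side');cv2.imwrite('pics/s5c.png',cv2.resize(cv2.cvtColor(s['image'][150:240,225:315],cv2.COLOR_RGB2BGR),None,fx=6.4,fy=6.4,interpolation=2))
P=cloud(s)*1000
th=np.radians(4.3);d=P[...,:2]-[508.8,17];bx=d[...,0]*np.cos(th)+d[...,1]*np.sin(th);by=-d[...,0]*np.sin(th)+d[...,1]*np.cos(th)
m=(by>35)&(by<70)&(abs(bx+37)<45)&(P[...,2]>120)&(P[...,2]<200)
for lo in range(120,200,4):
    k=m&(P[...,2]>=lo)&(P[...,2]<lo+4)
    if k.sum()>3: print(lo,k.sum(),bx[k].min().round(),bx[k].max().round(),by[k].min().round(),by[k].max().round())
# foot top edge heights by bx column (front face pixels)
for x in range(-75,5,8):
    k=m&(bx>=x)&(bx<x+8)&(P[...,2]<150)
    if k.sum(): print('bx',x,np.percentile(P[...,2][k],[2,98]).round(1),by[k].max().round(1))
E
```

```text
120 17 -81.0 6.0 35.0 70.0
124 10 -80.0 -8.0 44.0 70.0
128 15 -79.0 -8.0 46.0 70.0
132 18 -80.0 -12.0 38.0 70.0
136 22 -77.0 -8.0 38.0 69.0
140 15 -77.0 -19.0 35.0 69.0
144 39 -75.0 -5.0 44.0 69.0
148 27 -74.0 -5.0 56.0 69.0
152 18 -74.0 -22.0 44.0 68.0
156 33 -74.0 -16.0 35.0 68.0
160 9 -71.0 -12.0 51.0 67.0
164 14 -74.0 -12.0 49.0 64.0
168 9 -61.0 -12.0 45.0 63.0
172 8 -60.0 -23.0 39.0 64.0
184 4 -58.0 -55.0 46.0 62.0
192 6 -57.0 -54.0 42.0 62.0
bx -75 [136.5 147.3] 69.3
bx -67 [131.3 149.4] 68.3
bx -59 [121.9 148.5] 68.8
bx -51 [120.6 148. ] 69.9
bx -43 [124.9 146.2] 69.2
bx -35 [122.2 148.1] 68.7
bx -27 [123.  149.2] 69.9
bx -19 [121.7 149.6] 69.0
bx -11 [122.  149.2] 69.1
bx -3 [120.8 122.5] 64.0
```

View pics/s5c.png

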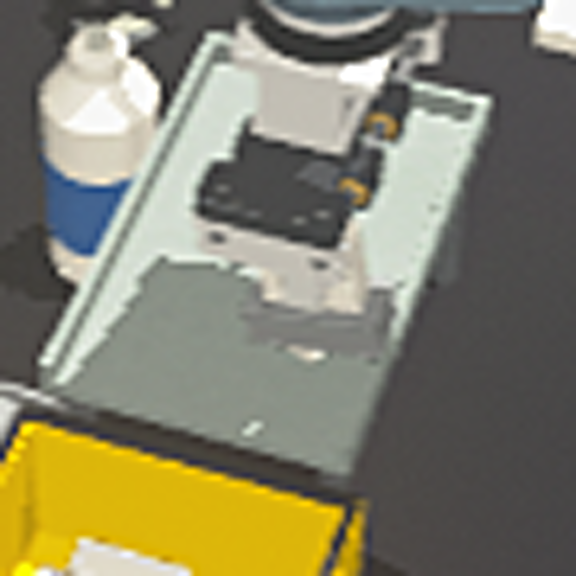

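The crop shows the cassette partly trapped under the foot's front edge, corner at (307,353). The front edge is tilted up, so the scraper has rotated a little in the grip. I'll lift, go back, set the scraper flat on the clear board and regrip lower and harder.

Emit:
{"api": "drive_tool", "payload": {
  "moves": [
    [0,0,0,-0.015,0],
    [0,0,0,-0.03,0],
    [0,0,0,-0.03,0],
    [0,0,0.03,0,0],
    [0,0,0.03,0,0],
    [0,0,0.03,0,0],
    [0,0,0.03,0,0],
    [0,0,0.025,0,0],
    [0,0,0,0,0],
    [0,0,0,0,0]
  ]
}}

```text
t: 26.1
ee_pos: [0.4751, -0.0819, 0.2443]
tool_rot: [-3.138, -0.116, 0.004]
ft_force: [-0.5, 1.0, -1.0]
grip_width: 0.228
grip_force: 50.0
```

```bash
python3 plan.py 478.9 -82 176 94.3;python3 bf.py
```

```text
t 26.1 p [475.1 -81.9 244.3] ang -85.75 j6 1.09 tilt 0.16 | yaw -0.008 shift [0.0039 0.0005 0.0683] F [-0.5  1.  -1. ] w 21.4 gf 50.0
max z bumps
[277. 199.] 94 board [-47.  39.] [61. 25.] 70 z 126.1
```

Emit:
{"api": "drive_tool", "payload": {
  "moves": [
    [0,0.004,0,0.03,0],
    [0,0,0,0.03,0],
    [0,0,0,0.006,0],
    [0,0,0,0.004,0],
    [0,0,0,0.002,0],
    [0,0,0,0,0],
    [0.5,0,0,0,0],
    [0.5,0,0,0,0],
    [0.5,0,0,0,0],
    [0.5,0,0,0.004,0],
    [0.5,0,0,0.003,0],
    [0.5,0,0,0,0]
  ]
}}

```text
t: 27.35
ee_pos: [0.4795, -0.0823, 0.1657]
tool_rot: [-3.139, -0.117, 0.002]
ft_force: [-0.5, -0.3, 0.3]
grip_width: 0.501
grip_force: 0.0
```

```bash
python3 plan.py 478.9 -82 163.5 94.3
```

```text
t 27.4 p [479.5 -82.3 165.7] ang -85.73 j6 1.09 tilt 0.08 | yaw -0.004 shift [-0.0005 -0.0004  0.0022] F [-0.5 -0.3  0.3] w 47.1 gf 0.0
```

Emit:
{"api": "drive_tool", "payload": {
  "moves": [
    [0.5,0,0,0.002,0],
    [0.5,0,0,0,0],
    [0,0,0,0,0],
    [0,0,0,0,0],
    [0,0,0,0,0],
    [0,0,0,0,0],
    [0,0,0,0,0],
    [0,0,0,0,0],
    [0,0,0,0,0]
  ],
  "newtons": 60
}}

```text
t: 28.25
ee_pos: [0.48, -0.0825, 0.1645]
tool_rot: [3.139, 0.117, 0.0]
ft_force: [-0.1, -1.1, 1.0]
grip_width: 0.358
grip_force: 60.0
```

```bash
python3 plan.py 470 -81 164 94.3; python3 bf.py; python3 - <<'E'
from h import *
c=cam('side');P=cloud(c)*1000
th=np.radians(4.3);d=P[...,:2]-[508.8,17];bx=d[...,0]*np.cos(th)+d[...,1]*np.sin(th);by=-d[...,0]*np.sin(th)+d[...,1]*np.cos(th)
k=(by>-100)&(by<-70)&(P[...,2]>126)&(P[...,2]<141)&(abs(bx)<74)
print('foot bx',np.percentile(bx[k],[2,98]),'front by',np.percentile(by[k],[5,50,95]))
E
```

```text
t 28.2 p [480.  -82.5 164.5] ang -85.72 j6 1.09 tilt 0.01 | yaw -0.003 shift [-0.0099 -0.0023  0.0005] F [-0.1 -1.1  1. ] w 33.6 gf 60.0
max z bumps
[285. 172.] 54 board [-38. -79.] [ 8. 67.] 90 z 133.6
[277. 199.] 99 board [-48.  39.] [59. 31.] 56 z 126.1
foot bx [-73.5571109   -4.27441531] front by [-93.04508819 -79.69443771 -76.18840231]
```

Grip width reads 33.6 mm instead of about 22 mm, so the scraper isn't seated as expected. Checking the tilt of its front face.

```bash
cat > ft.py <<'E'
from h import *
import sys
def prof(y0,y1,x0,x1):
    c=cam('side');P=cloud(c)*1000
    th=np.radians(4.3);d=P[...,:2]-[508.8,17];bx=d[...,0]*np.cos(th)+d[...,1]*np.sin(th);by=-d[...,0]*np.sin(th)+d[...,1]*np.cos(th);z=P[...,2]
    m=(by>y0)&(by<y1)&(bx>x0)&(bx<x1)
    for lo in range(118,200,3):
        k=m&(z>=lo)&(z<lo+3)
        if k.sum(): print(lo,k.sum(),'bx',np.percentile(bx[k],[5,50,95]).round(),'by',np.percentile(by[k],[5,50,95]).round(1))
    for x in range(int(x0),int(x1),10):
        k=m&(bx>x)&(bx<x+10)&(z<155)&(z>122)
        if k.sum(): print('x',x,'zmax',np.percentile(z[k],[90,98]).round(1))
prof(*map(float,sys.argv[1:5]))
E
python3 ft.py -125 -55 -76 5
```

```text
118 77 bx [-64. -27.   3.] by [-87.6 -71.8 -60.2]
121 18 bx [-68. -44.  -7.] by [-81.7 -65.3 -57. ]
124 8 bx [-45. -16.  -5.] by [-81.5 -78.4 -67.3]
127 3 bx [-43. -28. -20.] by [-82.3 -81.1 -79.1]
130 28 bx [-76. -46. -16.] by [-111.   -80.5  -66.7]
133 13 bx [-75. -52.  -1.] by [-124.   -81.7  -75.3]
136 17 bx [-73. -56. -15.] by [-85.7 -79.9 -76.4]
139 17 bx [-72. -48.  -2.] by [-106.6  -80.1  -78.2]
142 16 bx [-73. -33.  -4.] by [-99.5 -82.  -76.5]
145 19 bx [-71. -43.  -5.] by [-110.4  -79.7  -77.5]
148 14 bx [-70. -48. -12.] by [-92.  -86.  -78.5]
151 15 bx [-69. -57. -43.] by [-103.8  -86.5  -76. ]
154 19 bx [-69. -60. -25.] by [-110.2  -89.1  -72.6]
157 21 bx [-69. -60. -12.] by [-108.6  -90.5  -67.9]
160 10 bx [-61. -40. -15.] by [-96.7 -84.4 -66.9]
163 15 bx [-57. -36.  -9.] by [-93.4 -85.3 -67.3]
166 6 bx [-57. -46. -13.] by [-100.7  -87.9  -86.6]
169 14 bx [-57. -40. -11.] by [-100.5  -84.7  -67.4]
172 7 bx [-48. -40.  -6.] by [-88.1 -86.4 -65.8]
175 10 bx [-55. -33. -27.] by [-91.3 -71.6 -65.3]
178 5 bx [-54. -42. -25.] by [-99.1 -70.1 -67.8]
181 3 bx [-53. -43. -40.] by [-94.  -75.7 -66.9]
184 9 bx [-53. -38. -26.] by [-103.5  -68.9  -66.4]
187 7 bx [-42. -34. -25.] by [-70.4 -69.  -65.6]
190 4 bx [-50. -39. -26.] by [-99.7 -69.3 -68.8]
193 1 bx [-51. -51. -51.] by [-106.2 -106.2 -106.2]
196 1 bx [-29. -29. -29.] by [-64.2 -64.2 -64.2]
x -76 zmax [149.7 152.6]
x -66 zmax [152.2 153.7]
x -56 zmax [152.3 154. ]
x -46 zmax [153.  153.7]
x -36 zmax [144.4 152.3]
x -26 zmax [148.7 152.7]
x -16 zmax [148.5 150.3]
x -6 zmax [145.5 145.7]
x 4 zmax [133.3 133.3]
```

Emit:
{"api": "drive_tool", "payload": {
  "moves": [
    [0.9,0,0,0,0],
    [0.9,0,0,0,0],
    [0.9,0,0,0,0],
    [0.9,0,0,0,0],
    [0.9,0,0,0,0],
    [0.9,0,0,-0.03,0],
    [0.9,0,0,-0.04,0],
    [0.9,0,0,-0.03,0],
    [0.9,0,0,0,0]
  ]
}}

```text
t: 29.3
ee_pos: [0.4823, -0.0834, 0.2697]
tool_rot: [3.135, 0.117, 0.014]
ft_force: [0.4, 0.5, 0.6]
grip_width: 0.901
grip_force: 0.0
```

```bash
python3 - <<'E'
from h import *
c=cam('wrist');save(c,'w6.png');P=cloud(c)*1000
th=np.radians(4.3);d=P[...,:2]-[508.8,17];bx=d[...,0]*np.cos(th)+d[...,1]*np.sin(th);by=-d[...,0]*np.sin(th)+d[...,1]*np.cos(th);z=P[...,2]
for lo,hi in((180,200),(150,175),(136,150),(123,130)):
    m=((z>lo)&(z<hi)&(abs(bx)<74)&(abs(by)<140)).astype(np.uint8);k,l,st,ce=cv2.connectedComponentsWithStats(m)
    for i in range(1,k):
        if st[i,4]>60:
            r=cv2.minAreaRect(np.stack([bx[l==i],by[l==i]],1).astype(np.float32));print(lo,ce[i].round(),st[i,4],np.round(r[0]),np.round(r[1]),round(r[2]),np.percentile(z[l==i],[5,50,95]).round(1))
E
```

```text
180 [255. 200.] 1235 [-29. -97.] [20. 49.] 90 [188.5 193.1 197.6]
150 [241. 217.] 106 [-60. -81.] [24.  6.] 5 [150.3 152.9 155.2]
150 [269. 217.] 106 [ -60. -111.] [ 7. 24.] 89 [150.5 152.7 155. ]
136 [255. 179.] 642 [-27. -97.] [35. 46.] 90 [140.6 143.4 149.4]
123 [80. 89.] 75 [73. 86.] [ 1. 77.] 0 [126.  127.1 128.3]
123 [211.  90.] 187 [ 73. -41.] [173.  23.] 82 [124.  125.6 127.6]
123 [141. 200.] 903 [-50.  39.] [60. 22.] 63 [123.6 124.8 125.9]
```

View pics/w6.png

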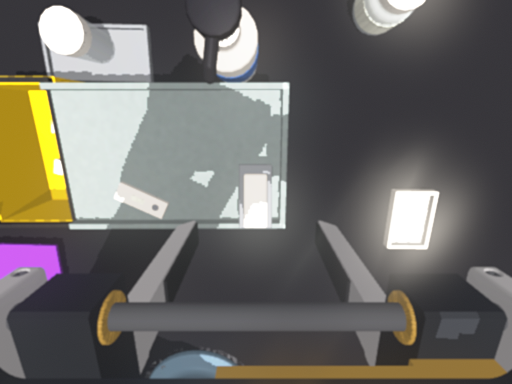

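The wrist view shows the scraper leaning: the left end of its foot at (255,217) sits on the board's -x wall (ridge at 188–198 mm, foot top at 140–153 mm). The second lane was run about 3 mm too close to the wall. One cassette lies at (141,200). I'll pick up the ridge, shift it 8 mm inward and set it level.

Emit:
{"api": "drive_tool", "payload": {
  "moves": [
    [0.6,0.004,-0.001,0.04,0],
    [0.6,0,0,0.04,0],
    [0.6,0,0,0.016,0],
    [0.6,0,0,0,0],
    [0,0,0,0,0],
    [0,0,0,0,0],
    [0,0,0,0,0],
    [0,0,0,0,0],
    [0,0,0,0,0],
    [0,0,0,0,0],
    [0,0,0,-0.01,0],
    [0,0,0,-0.01,0],
    [0,0.008,0,0,0],
    [0,0,0,0,0]
  ],
  "newtons": 30
}}

```text
t: 30.75
ee_pos: [0.4928, -0.0807, 0.1891]
tool_rot: [3.139, 0.118, 0.002]
ft_force: [0.1, -0.4, -1.6]
grip_width: 0.229
grip_force: 30.0
```

```bash
python3 plan.py 482 -82 172 94.3
```

```text
t 30.8 p [492.8 -80.7 189.1] ang -85.71 j6 1.11 tilt 0.08 | yaw -0.001 shift [-0.0109  0.0005  0.0171] F [ 0.1 -0.4 -1.6] w 21.5 gf 30.0
```

Emit:
{"api": "drive_tool", "payload": {
  "moves": [
    [0,0,0,0.01,0],
    [0,0,0,0.005,0],
    [0,0,0,0.002,0],
    [0.4,0,0,0,0],
    [0.4,0,0,0,0],
    [0.4,0,0,0,0],
    [0.4,0,0,0,0],
    [0.4,0,0,-0.03,0],
    [0.9,0,0,-0.04,0],
    [0.9,0,0,-0.025,0],
    [0.9,0,0,0,0]
  ]
}}

```text
t: 31.85
ee_pos: [0.494, -0.0814, 0.2712]
tool_rot: [3.136, 0.117, 0.013]
ft_force: [-0.0, -0.2, 0.8]
grip_width: 0.619
grip_force: 0.0
```

```bash
cat > wb.py <<'E'
from h import *
c=cam('wrist');P=cloud(c)*1000
th=np.radians(4.3);d=P[...,:2]-[508.8,17];bx=d[...,0]*np.cos(th)+d[...,1]*np.sin(th);by=-d[...,0]*np.sin(th)+d[...,1]*np.cos(th);z=P[...,2]
for lo,hi in((180,200),(150,175),(136,150),(122.5,130)):
    m=((z>lo)&(z<hi)&(abs(bx)<74)&(abs(by)<140)).astype(np.uint8);k,l,st,ce=cv2.connectedComponentsWithStats(m)
    for i in range(1,k):
        if st[i,4]>60:
            r=cv2.minAreaRect(np.stack([bx[l==i],by[l==i]],1).astype(np.float32));print(lo,ce[i].round(),st[i,4],np.round(r[0],1),np.round(r[1]),round(r[2],1),np.percentile(z[l==i],[5,50,95]).round(1))
m=(z>127)&(z<137)&(abs(bx)<95)&(by>-140)&(by<-20)
print('-x wall',np.percentile(bx[m&(bx<-60)],[2,50,98]).round(1),'+x wall',np.percentile(bx[m&(bx>60)],[2,50,98]).round(1))
E
python3 wb.py;  python3 plan.py 482 -82 164 94.3
```

```text
180 [255. 216.] 1110 [-36.6 -95.3] [50. 22.] 0.7 [186.  187.6 188.7]
150 [254. 187.] 136 [-12.7 -95.1] [22.  2.] 89.5 [151.1 163.4 174.7]
136 [255. 193.] 828 [-36.8 -94.9] [70. 35.] 0.7 [140.1 141.6 143. ]
122.5 [ 80. 101.] 64 [73.3 91.5] [ 1. 66.] 0.2 [123.8 125.3 126.9]
122.5 [143. 209.] 888 [-50.4  38.6] [60. 22.] 63.6 [123.4 124.7 125.9]
-x wall [-82.3 -77.9 -61.4] +x wall [62.9 76.8 94.5]
t 31.9 p [492.8 -80.9 268.4] ang -85.72 j6 1.11 tilt 0.25 | yaw -0.002 shift [-0.0112  0.      0.1043] F [ 0.6 -0.2 -1. ] w 61.9 gf 0.0
```

Now level: foot centre at board (-36.7,-95), top at 141.6 mm. Regripping low with 60 N.

Emit:
{"api": "drive_tool", "payload": {
  "moves": [
    [0.6,-0.0135,0,0.03,0],
    [0.6,0,0,0.04,0],
    [0.6,0,0,0.03,0],
    [0.6,0,0,0.003,0],
    [0.6,0,0,0,0],
    [0,0,0,0,0],
    [0,0,0,0,0],
    [0,0,0,0,0],
    [0,0,0,0,0],
    [0,0,0,0,0],
    [0,0,0,0,0],
    [0,0,0,0,0]
  ],
  "newtons": 60
}}

```text
t: 33.1
ee_pos: [0.4786, -0.0816, 0.164]
tool_rot: [3.139, 0.117, 0.001]
ft_force: [-0.8, 1.0, 4.1]
grip_width: 0.233
grip_force: 60.0
```

```bash
python3 plan.py 482 -80.5 164 94.3
```

```text
t 33.1 p [478.6 -81.6 164. ] ang -85.72 j6 1.09 tilt 0.04 | yaw -0.002 shift [ 0.0034 -0.0009  0.    ] F [-0.8  1.   4.1] w 21.9 gf 60.0
```

Emit:
{"api": "drive_tool", "payload": {
  "moves": [
    [0,0.0025,0,-0.0012,0],
    [0,0,-0.012,0,0],
    [0,0,-0.0145,0,0],
    [0,0,-0.0145,0,0],
    [0,0,-0.0145,0,0],
    [0,0,-0.0145,0,0],
    [0,0,-0.0145,0,0],
    [0,0,-0.0145,0,0],
    [0,0,-0.0145,0,0],
    [0,0,-0.0145,0,0],
    [0,0,-0.0145,0,0],
    [0,0,-0.0145,0,0],
    [0,0,-0.0145,0,0]
  ]
}}

```text
t: 34.4
ee_pos: [0.4677, 0.091, 0.1646]
tool_rot: [3.139, 0.118, -0.0]
ft_force: [0.4, 0.2, -1.6]
grip_width: 0.229
grip_force: 60.0
```

```bash
python3 plan.py 462 163 165 94.3; python3 bf.py
```

```text
t 34.4 p [467.7  91.  164.6] ang -85.69 j6 1.45 tilt 0.0 | yaw 0.001 shift [-0.0003 -0.0722 -0.0004] F [ 0.4  0.2 -1.6] w 21.5 gf 60.0
max z bumps
[268. 212.] 152 board [-31.  99.] [77. 58.] 5 z 127.1
```

Emit:
{"api": "drive_tool", "payload": {
  "moves": [
    [0,0,-0.0145,0,0],
    [0,0,-0.0145,0,0],
    [0,0,-0.0145,0,0],
    [0,0,-0.0145,0,0],
    [0,0,-0.0145,0,0],
    [0,0,-0.008,0,0],
    [0,0,0,0,0],
    [0,0,0,0,0],
    [0,0,0,-0.03,0],
    [0,0,0,-0.04,0],
    [0,0,0,-0.04,0],
    [0,0,0.04,0,0],
    [0,0,0.045,0,0],
    [0,0,0.045,0,0],
    [0,0,0.045,0,0],
    [0,0,0.045,0,0],
    [0,0,0.045,0,0],
    [0,0,0.045,0,0],
    [0,0,0.045,0,0],
    [0,0,0,0,0]
  ]
}}

```text
t: 36.45
ee_pos: [0.4879, -0.1891, 0.2745]
tool_rot: [3.139, 0.106, -0.001]
ft_force: [-0.3, 0.6, -1.0]
grip_width: 0.232
grip_force: 60.0
```

```bash
python3 bf.py; cat > tub.py <<'E'
from m import *
th=np.radians(4.3);d=P[...,:2]*1000-[508.8,17];bx=d[...,0]*np.cos(th)+d[...,1]*np.sin(th);by=-d[...,0]*np.sin(th)+d[...,1]*np.cos(th)
m=((abs(bx)<81)&(by>139)&(by<236)&(S<90)&(Z<.095));img=c['image'].copy()
print('whitepx top',m.sum(), 'zmax', (Z[m].max()*1000).round())
cv2.imwrite('pics/tubc.png',cv2.resize(cv2.cvtColor(c['image'][160:240,195:345],cv2.COLOR_RGB2BGR),None,fx=5,fy=5,interpolation=2))
E
python3 tub.py;python3 m.py|egrep 'cards|lid|dish'; python3 plan.py 418 -349 200 93.6
```

```text
max z bumps
whitepx top 523 zmax 36.0
cards [311. 157.] 9 c [617. -63.] sz [ 4. 13.] ang 45.4 z% [131.1 134.1 139.4]
lid [169. 202.] 1821 c [483. 379.] sz [114. 182.] ang 80.9 z% [18.9 23.  26.8]
lidbar [167. 202.] 144 c [483. 378.] sz [69. 20.] ang 80.8 z% [51.1 54.6 58.2]
dish [396. 219.] 337 c [ 449. -342.] sz [102.  52.] ang 60.6 z% [ 1.1  6.5 18.2]
t 36.6 p [ 488.2 -184.   274.4] ang -85.77 j6 0.92 tilt 0.05 | yaw 0.092 shift [-0.0803  0.1603  0.0743] F [-0.1  0.5 -1.6] w 21.9 gf 60.0
```

View pics/tubc.png

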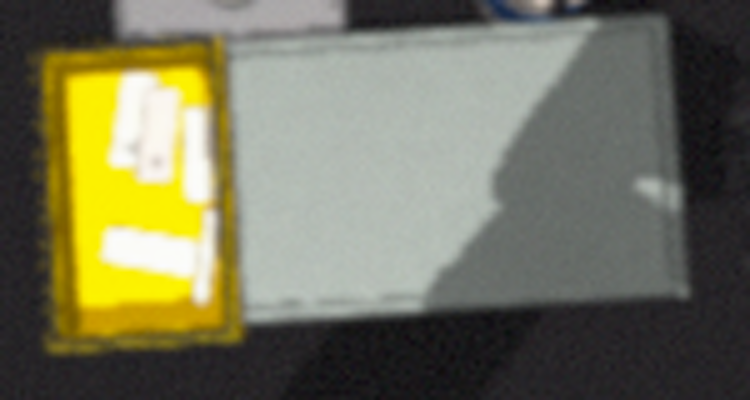

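The tub crop shows all five cassettes inside the yellow tub, at about (130,118), (158,135), (198,155), (150,250) and (207,255), and the board empty. Next the holder dish: measure it with the wrist camera from here.

```bash
cat > dish.py <<'E'
from h import *
for n in('wrist','top'):
    c=cam(n);P=cloud(c)*1000;z=P[...,2];V=c['image'].min(-1)
    m=((abs(P[...,0]-416)<90)&(abs(P[...,1]+351)<80)&(z<30)&(V>95)).astype(np.uint8)
    k,l,st,ce=cv2.connectedComponentsWithStats(m)
    for i in range(1,k):
        if st[i,4]>150:
            q=P[l==i];hi=q[(q[:,2]>12)]
            r=cv2.minAreaRect(hi[:,:2].astype(np.float32));r2=cv2.minAreaRect(q[q[:,2]<9][:,:2].astype(np.float32));print(n,ce[i].round(),st[i,4],'rim',np.round(r[0],1),np.round(r[1],1),round(r[2],1),'floor',np.round(r2[0],1),np.round(r2[1],1),round(r2[2],1),np.percentile(q[:,2],[2,50,98]).round(1))
E
python3 dish.py; python3 m.py|grep cup
```

```text
wrist [353. 214.] 8338 rim [ 415.6 -346. ] [100.   69.1] 3.7 floor [ 415.9 -351. ] [159.9 179.8] 90.0 [-1.9  0.  16.1]
top [396. 219.] 336 rim [ 447.8 -344.3] [78.5 39.1] 75.6 floor [ 445.2 -348. ] [82.  54.4] 58.6 [ 0.5  6.6 18.2]
cup [240. 151.] 203 c [638. 151.] sz [46. 46.] ang 0.9 z% [80.9 85.  89.7]
```

```bash
python3 plan.py 415 -346 200 93.7
```

```text
t 36.8 p [ 488.5 -183.   274.7] ang -85.63 j6 0.92 tilt 0.01 | yaw 0.098 shift [-0.0839  0.158   0.0747] F [ 0.2 -0.3 -1.3] w 21.6 gf 60.0
```

Emit:
{"api": "drive_tool", "payload": {
  "moves": [
    [0,0,0,0,0.1],
    [0,-0.0168,0.0316,0,0],
    [0,-0.0168,0.0316,0,0],
    [0,-0.0168,0.0316,0,0],
    [0,-0.0168,0.0316,0,0],
    [0,-0.0168,0.0316,0,0],
    [0,0,0,0.04,0],
    [0,0,0,0.04,0],
    [0,0,0,0.04,0],
    [0,0,0,0.04,0],
    [0,0,0,0.03,0],
    [0,0,0,0,0],
    [0,0,0,0,0]
  ]
}}

```text
t: 38.05
ee_pos: [0.4151, -0.3469, 0.0853]
tool_rot: [3.14, 0.1, 0.0]
ft_force: [0.8, -0.4, -1.3]
grip_width: 0.229
grip_force: 60.0
```

```bash
python3 plan.py 415 -346 52 93.7
```

```text
t 38.0 p [ 415.1 -346.9   85.3] ang -86.37 j6 0.6 tilt 0.01 | yaw -0.01 shift [-0.     -0.0009  0.0333] F [ 0.8 -0.4 -1.3] w 21.5 gf 60.0
```

Emit:
{"api": "drive_tool", "payload": {
  "moves": [
    [0,0,-0.001,0.015,0],
    [0,0,0,0.012,0],
    [0,0,0,0.006,0],
    [0,0,0,0,0],
    [0,0,0,0.001,0],
    [0,0,0,0,0]
  ]
}}

```text
t: 38.65
ee_pos: [0.4147, -0.3463, 0.0509]
tool_rot: [3.14, 0.098, 0.001]
ft_force: [0.4, 0.6, 0.3]
grip_width: 0.228
grip_force: 60.0
```

```bash
python3 plan.py 415 -346 51 93.7
```

```text
t 38.6 p [ 414.7 -346.3   50.9] ang -86.41 j6 0.6 tilt 0.04 | yaw -0.016 shift [ 0.0003 -0.0003 -0.0001] F [0.4 0.6 0.3] w 21.5 gf 60.0
```

Release, rise, and check with the wrist camera.

Emit:
{"api": "drive_tool", "payload": {
  "moves": [
    [0.6,0,0,0,0],
    [0.6,0,0,0,0],
    [0.6,0,0,0,0],
    [0.6,0,0,0,0],
    [0.6,0,0,-0.015,0],
    [0.6,0,0,-0.03,0],
    [0.6,0,0,-0.04,0],
    [0.6,0,0,-0.045,0],
    [0.6,0,0,-0.045,0],
    [0.6,0,0,-0.045,0],
    [0.9,0,0,0,0],
    [0.9,0,0,0,0]
  ]
}}

```text
t: 39.85
ee_pos: [0.4149, -0.3465, 0.2729]
tool_rot: [3.137, 0.099, 0.004]
ft_force: [-0.7, 0.1, -0.1]
grip_width: 0.735
grip_force: 0.0
```

```bash
python3 - <<'E'
from h import *
c=cam('wrist');P=cloud(c)*1000;z=P[...,2]
for lo,hi in((68,82),(25,33),(12.5,19)):
    m=((z>lo)&(z<hi)&(abs(P[...,0]-415)<65)&(abs(P[...,1]+346)<60))
    if m.sum()>20:
        r=cv2.minAreaRect(P[m][:,:2].astype(np.float32));print(lo,m.sum(),np.round(r[0],1),np.round(r[1],1),round(r[2],1),np.percentile(z[m],[5,50,95]).round(1))
E
python3 m.py|grep -E 'lid|cup'; python3 plan.py 483 300 300 80.8
```

```text
68 598 [ 415.2 -346. ] [50.  21.7] 3.1 [72.5 74.5 75.9]
25 451 [ 415.9 -345.3] [68.5 35. ] 4.3 [27.2 28.5 30.2]
12.5 700 [ 415.5 -345.7] [99.  68.2] 3.7 [14.2 15.7 17.2]
cup [240. 151.] 203 c [639. 151.] sz [47. 46.] ang 2.1 z% [81.2 85.1 88.2]
lid [169. 202.] 1817 c [483. 379.] sz [114. 182.] ang 80.5 z% [19.  22.9 27.1]
lidbar [167. 202.] 146 c [483. 378.] sz [69. 20.] ang 80.8 z% [50.6 54.8 58.8]
t 40.0 p [ 414.  -345.4  269.6] ang -86.41 j6 0.6 tilt 0.12 | yaw 1.861 shift [-0.0351 -0.6482 -0.0294] F [-0.5  0.1 -0.5] w 77.1 gf 0.0
```

The scraper stands level in the dish, top at 74.5 mm, centred within 1 mm. Now the lid: turn 77° and travel to it.

Emit:
{"api": "drive_tool", "payload": {
  "moves": [
    [0.6,0,0,-0.01,-0.94],
    [0.6,0,0,-0.01,-0.94],
    [0.6,0,0,-0.005,-0.94],
    [0.6,0,0,0,-0.94],
    [0.6,0,0,0,-0.94],
    [0.6,0,0,0,-0.94],
    [0.6,0,0,0,-0.93],
    [0.6,0,0,0,-0.93],
    [0.6,0,0,0,-0.93],
    [0.6,0,0,0,-0.93],
    [0.6,0,0,0,-0.93],
    [0.6,0,0,0,-0.93],
    [0.6,0,0,0,0]
  ]
}}

```text
t: 41.25
ee_pos: [0.414, -0.3454, 0.2936]
tool_rot: [-2.391, -2.032, -0.0]
ft_force: [0.0, -1.0, -0.2]
grip_width: 0.598
grip_force: 0.0
```

```bash
python3 plan.py 483 379 290 -9.2
```

```text
t 41.2 p [ 414.  -345.4  293.6] ang -9.28 j6 -0.74 tilt 0.21 | yaw -0.011 shift [ 0.7261 -0.0477  0.0056] F [ 0.  -1.  -0.2] w 56.2 gf 0.0
```

Emit:
{"api": "drive_tool", "payload": {
  "moves": [
    [0.6,0.0454,-0.003,0,0],
    [0.6,0.0454,-0.003,0,0],
    [0.6,0.0454,-0.003,0,0],
    [0.6,0.0454,-0.003,0,0],
    [0.6,0.0454,-0.003,0,0],
    [0.6,0.0454,-0.003,0,0],
    [0.6,0.0454,-0.003,0,0],
    [0.6,0.0454,-0.003,0,0],
    [0.6,0.0454,-0.003,0,0],
    [0.6,0.0454,-0.003,0,0],
    [0.6,0.0454,-0.003,0,0],
    [0.6,0.0454,-0.003,0,0],
    [0.6,0.0454,-0.003,0,0],
    [0.6,0.0454,-0.003,0,0],
    [0.6,0.0454,-0.003,0,0],
    [0.6,0.0454,-0.003,0,0],
    [0.6,0,0,0,0],
    [0.6,0,0,0,0]
  ]
}}

```text
t: 43.05
ee_pos: [0.4834, 0.3789, 0.2939]
tool_rot: [-2.394, -2.034, 0.005]
ft_force: [-0.1, 0.8, -0.0]
grip_width: 0.6
grip_force: 0.0
```

```bash
cat > lid.py <<'E'
from h import *
def lid(n='wrist',zo=0,names=True):
    c=cam(n);P=cloud(c)*1000;z=P[...,2]-zo;hsv=cv2.cvtColor(c['image'],cv2.COLOR_RGB2HSV)
    red=((hsv[...,0]<6)|(hsv[...,0]>174))&(hsv[...,1]>150)&(hsv[...,2]>60)
    for lo,hi in((49,60),(17,28)):
        m=(red&(z>lo)&(z<hi)).astype(np.uint8);k,l,st,ce=cv2.connectedComponentsWithStats(m)
        if k<2: continue
        i=1+st[1:,4].argmax();r=cv2.minAreaRect(P[l==i][:,:2].astype(np.float32))
        print(n,lo,ce[i].round(),st[i,4],np.round(r[0],1),np.round(r[1],1),round(r[2],1),np.percentile(P[...,2][l==i],[5,50,95]).round(1))
if __name__=='__main__':
    import sys;zo=float(sys.argv[1]) if len(sys.argv)>1 else 0
    lid('wrist',zo);lid('top',zo)
E
python3 lid.py; python3 plan.py 483 379 43 -9.2
```

```text
wrist 49 [256. 169.] 582 [481.7 379.3] [67.9 18.5] 80.8 [52.2 53.6 54.9]
wrist 17 [256. 164.] 7008 [481.6 379.1] [111.6 182.3] 81.1 [20.3 21.7 23. ]
top 49 [167. 202.] 142 [483.2 378.3] [69.7 19.7] 80.8 [50.5 54.7 57.7]
top 17 [170. 201.] 1682 [483.4 378.9] [113.5 182.1] 81.0 [19.2 22.9 26.6]
t 43.1 p [483.9 377.7 294.9] ang -9.37 j6 0.64 tilt 0.09 | yaw -0.025 shift [ 0.0014 -0.0008  0.2519] F [-0.3  0.  -0.3] w 56.2 gf 0.0
```

Emit:
{"api": "drive_tool", "payload": {
  "moves": [
    [0.6,0.001,-0.0015,0.045,0],
    [0.6,0,0,0.045,0],
    [0.6,0,0,0.045,0],
    [0.6,0,0,0.045,0],
    [0.6,0,0,0.04,0],
    [0.6,0,0,0.02,0],
    [0.6,0,0,0.01,0],
    [0.6,0,0,0,0],
    [0,0,0,0,0],
    [0,0,0,0,0],
    [0,0,0,0,0],
    [0,0,0,0,0],
    [0,0,0,0,0],
    [0,0,0,0,0],
    [0,0,0,0,0]
  ],
  "newtons": 60
}}

```text
t: 44.65
ee_pos: [0.4829, 0.38, 0.0462]
tool_rot: [-2.393, -2.035, -0.0]
ft_force: [-1.7, 0.1, 3.6]
grip_width: 0.208
grip_force: 60.0
```

```bash
python3 plan.py 495 203 200 4.3
```

```text
t 44.6 p [482.9 380.   46.2] ang -9.26 j6 0.64 tilt 0.02 | yaw -1.972 shift [-0.1774 -0.0012 -0.1539] F [-1.7  0.1  3.6] w 19.5 gf 60.0
```

Emit:
{"api": "drive_tool", "payload": {
  "moves": [
    [0,0,0,-0.02,0],
    [0,0,0,-0.035,0],
    [0,0,0,-0.04,0],
    [0,0,0,-0.04,0],
    [0,0,0,-0.035,-0.66],
    [0,0,0,0,-0.66],
    [0,0,0,0,-0.65],
    [0,0,0,0,0],
    [0,0,0,0,0]
  ]
}}

```text
t: 45.55
ee_pos: [0.4824, 0.3796, 0.2147]
tool_rot: [-2.139, -2.301, 0.002]
ft_force: [-0.5, 0.5, -1.6]
grip_width: 0.208
grip_force: 60.0
```

```bash
python3 plan.py 495 203 200 4.3
```

```text
t 45.5 p [482.4 379.6 214.7] ang 4.19 j6 0.41 tilt 0.08 | yaw -0.016 shift [-0.177  -0.0006  0.0148] F [-0.5  0.5 -1.6] w 19.6 gf 60.0
```

Emit:
{"api": "drive_tool", "payload": {
  "moves": [
    [0,-0.035,0,0,0],
    [0,-0.035,0,0,0],
    [0,0,0,0,0]
  ]
}}

```text
t: 45.85
ee_pos: [0.4881, 0.3072, 0.2149]
tool_rot: [2.142, 2.298, -0.003]
ft_force: [-0.2, 0.1, -1.0]
grip_width: 0.206
grip_force: 60.0
```

```bash
python3 - <<'E'
from h import *
for n in('wrist','side','top'):
    c=cam(n);P=cloud(c)*1000;z=P[...,2]
    th=np.radians(4.3);d=P[...,:2]-[494.9,203.5];bx=d[...,0]*np.cos(th)+d[...,1]*np.sin(th);by=-d[...,0]*np.sin(th)+d[...,1]*np.cos(th)
    m=(z>98)&(z<112)&(abs(bx)<105)&(by<75)&(by>-53)
    r=cv2.minAreaRect(P[m][:,:2].astype(np.float32));print(n,m.sum(),np.round(r[0],1),np.round(r[1],1),round(r[2],1),'bx',np.percentile(bx[m],[1,99]).round(1),'by',np.percentile(by[m],[1,99]).round(1))
E
python3 lid.py 168; python3 plan.py 495 203 200 4.3
```

```text
wrist 49 [256. 247.] 3147 [487.5 308. ] [20.3 69.8] 4.8 [221.1 222.5 223.5]
wrist 17 [257. 208.] 24253 [487.6 309.2] [182.3 108.8] 4.2 [189.5 190.6 191.6]
top 49 [187. 196.] 45 [491.3 281.7] [20. 16.] 9.5 [220.3 224.3 226. ]
top 17 [193. 192.] 855 [491.4 275.2] [181.7  52.3] 7.0 [188.7 192.  194.8]
t 46.0 p [488.  310.2 215.4] ang 4.23 j6 0.3 tilt 0.03 | yaw -0.011 shift [-0.1075 -0.001   0.0154] F [-0.6 -0.2 -1.9] w 19.7 gf 60.0Traceback (most recent call last):
  File "<stdin>", line 6, in <module>
    return _quantile_unchecked(
        a, q, axis, out, overwrite_input, method, keepdims, weights)
    return _ureduce(a,
                    func=_quantile_ureduce_func,
    ...<5 lines>...
                    overwrite_input=overwrite_input,
                    method=method)
    r = func(a, **kwargs)
    result = _quantile(arr,
                       quantiles=q,
    ...<2 lines>...
                       out=out,
                       weights=wgt)
    slices_having_nans = np.isnan(arr[-1, ...])
                                  ~~~^^^^^^^^^
IndexError: index -1 is out of bounds for axis 0 with size 0
```

Emit:
{"api": "drive_tool", "payload": {
  "moves": [
    [0,-0.036,0,0,0],
    [0,-0.036,0,0,0],
    [0,-0.035,-0.001,0,0],
    [0,0,0,0,0],
    [0,0,0,0.03,0],
    [0,0,0,0.02,0],
    [0,0,0,0,0],
    [0,0,0,0,0]
  ]
}}

```text
t: 46.8
ee_pos: [0.495, 0.2043, 0.1659]
tool_rot: [-2.135, -2.304, 0.0]
ft_force: [0.4, -0.3, -0.8]
grip_width: 0.21
grip_force: 60.0
```

```bash
python3 plan.py 494.8 203.2 145 4.3; python3 lid.py 118
```

```text
t 46.8 p [495.  204.3 165.9] ang 4.34 j6 0.1 tilt 0.02 | yaw 0.006 shift [-0.001  -0.0003  0.0209] F [ 0.4 -0.3 -0.8] w 19.7 gf 60.0
wrist 49 [256. 246.] 3142 [494.4 203.9] [20.2 68.9] 5.0 [172.  173.3 174.3]
wrist 17 [250. 205.] 22877 [494.4 205. ] [182.7 108.5] 4.7 [140.3 141.4 142.4]
top 17 [237. 208.] 73 [459.2 152.2] [95.1  9.4] 3.9 [140.8 143.2 145.6]
```

Emit:
{"api": "drive_tool", "payload": {
  "moves": [
    [0,-0.0005,0,0.01,0],
    [0,0,0,0.005,0],
    [0,0,0,0.005,0],
    [0,0,0,0.004,0],
    [0,0,0,0,0]
  ]
}}

```text
t: 47.4
ee_pos: [0.4945, 0.2026, 0.1408]
tool_rot: [-2.136, -2.302, 0.002]
ft_force: [-0.5, 0.3, -0.3]
grip_width: 0.208
grip_force: 60.0
```

```bash
python3 plan.py 494.8 203.2 130 4.3
```

```text
t 47.4 p [494.5 202.6 140.8] ang 4.27 j6 0.1 tilt 0.09 | yaw -0.004 shift [0.0006 0.0003 0.0108] F [-0.5  0.3 -0.3] w 19.6 gf 60.0
```

The plug is in the mouth without contact. Pressing down in small steps.

Emit:
{"api": "drive_tool", "payload": {
  "moves": [
    [0,0,0,0.003,0],
    [0,0,0,0.003,0],
    [0,0,0,0.003,0],
    [0,0,0,0.0015,0],
    [0,0,0,0,0]
  ]
}}

```text
t: 47.9
ee_pos: [0.4954, 0.2028, 0.1318]
tool_rot: [2.136, 2.303, 0.001]
ft_force: [-2.5, 0.1, 3.8]
grip_width: 0.206
grip_force: 60.0
```

```bash
python3 plan.py 494.8 203.2 130 4.3
```

```text
t 47.9 p [495.4 202.8 131.8] ang 4.28 j6 0.1 tilt 0.05 | yaw -0.002 shift [ 0.0004 -0.0006  0.0018] F [-2.5  0.1  3.8] w 19.4 gf 60.0
```

Emit:
{"api": "drive_tool", "payload": {
  "moves": [
    [0,0,0,0.0015,0],
    [0,0,0,0.0015,0],
    [0,0,0,0.0015,0],
    [0,0,0,0,0]
  ]
}}

```text
t: 48.3
ee_pos: [0.4955, 0.2028, 0.1301]
tool_rot: [2.136, 2.303, -0.001]
ft_force: [-12.1, -2.6, 22.4]
grip_width: 0.204
grip_force: 60.0
```

```bash
python3 plan.py 494.8 203.2 130 4.3
```

```text
t 48.3 p [495.5 202.8 130.1] ang 4.31 j6 0.1 tilt 0.04 | yaw 0.001 shift [ 0.0004 -0.0007  0.0001] F [-12.1  -2.6  22.4] w 19.2 gf 60.0
```

Emit:
{"api": "drive_tool", "payload": {
  "moves": [
    [0,0,-0.001,0,0],
    [0,0,-0.0005,0.0005,0],
    [0,0,0,0.0005,0],
    [0,0,0,0,0],
    [0,0,0,0,0]
  ]
}}

```text
t: 48.8
ee_pos: [0.4955, 0.2028, 0.1301]
tool_rot: [2.135, 2.301, 0.004]
ft_force: [-7.0, -2.7, 23.2]
grip_width: 0.208
grip_force: 60.0
```

```bash
python3 plan.py 494.8 203.2 130 4.3; python3 lid.py 84
```

```text
t 48.8 p [495.5 202.8 130.1] ang 4.3 j6 0.1 tilt 0.2 | yaw -0.001 shift [ 0.0004 -0.0007  0.0001] F [-7.  -2.7 23.2] w 19.6 gf 60.0
wrist 49 [256. 248.] 3168 [494.9 201.6] [20.6 70.5] 3.8 [136.3 137.5 138.5]
wrist 17 [252. 207.] 23235 [495.3 203. ] [183.  109.1] 4.5 [104.6 105.6 106.7]
top 17 [238. 192.] 207 [502.1 149.9] [179.9  26.7] 11.4 [103.4 106.9 110.4]
```

The plate top is at 105.6 mm, and 106 mm means home. Release, rise and verify.

Emit:
{"api": "drive_tool", "payload": {
  "moves": [
    [0,0,0,-0.002,0],
    [0.6,0,0,0,0],
    [0.6,0,0,0,0],
    [0.6,0,0,0,0],
    [0.6,0,0,0,0],
    [0.6,0,0,-0.02,0],
    [0.6,0,0,-0.04,0],
    [0.6,0,0,-0.04,0],
    [0.6,0,0,-0.04,0],
    [0.6,0,0,-0.03,0],
    [0.6,0,0,0,0]
  ]
}}

```text
t: 50.0
ee_pos: [0.4957, 0.2031, 0.3029]
tool_rot: [2.133, 2.299, 0.012]
ft_force: [0.3, 0.6, -0.0]
grip_width: 0.603
grip_force: 0.0
```

```bash
python3 lid.py 84; python3 - <<'E'
from h import *
c=cam('wrist');P=cloud(c)*1000;hsv=cv2.cvtColor(c['image'],cv2.COLOR_RGB2HSV)
m=(hsv[...,0]<6)&(hsv[...,1]>150)&(P[...,2]>98)&(P[...,2]<114)&(abs(P[...,0]-495)<95)&(abs(P[...,1]-203)<60)
q=P[m];A=np.c_[q[:,:2]-[495,203],np.ones(len(q))];print(np.linalg.lstsq(A,q[:,2],rcond=None)[0])
E
python3 m.py | egrep 'cup|scr|jar|amb|cart|disp'; python3 plan.py 635 -40 290 4.3
```

```text
wrist 49 [255. 182.] 863 [495.2 202.1] [20.  68.2] 4.6 [136.1 137.6 138.8]
wrist 17 [255. 175.] 9640 [495.6 201.2] [181.5 112.1] 4.5 [104.4 105.6 106.9]
top 49 [232. 196.] 6 [496.8 167.9] [14.5  0.3] 1.1 [135.  138.8 140. ]
top 17 [237. 196.] 426 [501.2 158.5] [179.8  25.5] 4.3 [103.7 106.9 110.6]
[7.13361110e-05 1.20297035e-03 1.05666896e+02]
cup [240. 151.] 202 c [639. 151.] sz [47. 46.] ang 1.3 z% [81.1 85.4 89. ]
disp [307. 148.] 216 c [623. -44.] sz [66. 37.] ang 14.1 z% [205.6 214.1 217.8]
jar [364. 128.] 293 c [ 715. -230.] sz [55. 55.] ang 15.0 z% [81.7 90.7 94.7]
amber [253. 116.] 328 c [754. 111.] sz [57. 56.] ang 86.4 z% [ 51.5  86.4 122.7]
carton [178. 129.] 801 c [714. 349.] sz [113.  71.] ang 81.5 z% [56.1 60.9 65. ]
t 50.2 p [492.6 202.5 295.4] ang 4.28 j6 0.1 tilt 0.21 | yaw -0.003 shift [-0.2524  0.1238  0.005 ] F [ 0.  -0.6 -0.2] w 56.6 gf 0.0
```

The lid is home and level (slope about 0.001). Now the pump: close the fingers and move above it.

Emit:
{"api": "drive_tool", "payload": {
  "moves": [
    [0,-0.036,0.0177,0,0],
    [0,-0.036,0.0177,0,0],
    [0,-0.036,0.0177,0,0],
    [0,-0.036,0.0177,0,0],
    [0,-0.036,0.0177,0,0],
    [0,-0.036,0.0177,0,0],
    [0,-0.036,0.0177,0,0],
    [0,0,0,0,0],
    [0,0,0,0,0]
  ],
  "newtons": 10
}}

```text
t: 51.1
ee_pos: [0.6352, -0.0398, 0.2951]
tool_rot: [-2.136, -2.299, 0.003]
ft_force: [-0.5, -0.3, 0.6]
grip_width: 0.006
grip_force: 0.0
```

```bash
python3 - <<'E'
from h import *
c=cam('wrist');P=cloud(c)*1000;z=P[...,2]
m=((z>211.5)&(z<219)&(abs(P[...,0]-635)<45)&(abs(P[...,1]+40)<45)).astype(np.uint8)
k,l,st,ce=cv2.connectedComponentsWithStats(m);i=1+st[1:,4].argmax();q=P[l==i]
print(st[i,4],ce[i],cv2.minEnclosingCircle(q[:,:2].astype(np.float32)),cv2.minAreaRect(q[:,:2].astype(np.float32)),np.median(q,0))
E
python3 plan.py 635 -40 240 4.3
```

```text
1188 [256.71043771 204.4040404 ] ((635.0088500976562, -40.59751892089844), 19.5338077545166) ((634.9669799804688, -39.51811981201172), (38.15730667114258, 35.95166778564453), 5.156454563140869) [634.72567745 -39.42491269 213.52516701]
t 51.1 p [635.1 -38.9 295.8] ang 4.28 j6 -0.31 tilt 0.19 | yaw -0.003 shift [-0.0011 -0.      0.0557] F [ 0.3 -0.2  0.6] w 0.6 gf 0.0
```

Emit:
{"api": "drive_tool", "payload": {
  "moves": [
    [0,0.001,0,0.03,0],
    [0,0,0,0.026,0],
    [0,0,0,0.006,0],
    [0,0,0,0.006,0],
    [0,0,0,0.006,0],
    [0,0,0,0.005,0],
    [0,0,0,0.003,0],
    [0,0,0,0,0]
  ]
}}

```text
t: 51.95
ee_pos: [0.6362, -0.0377, 0.2169]
tool_rot: [2.136, 2.303, 0.002]
ft_force: [-4.1, 2.2, 7.3]
grip_width: 0.007
grip_force: 3.1
```

```bash
python3 plan.py 635 -40 213 4.3
```

```text
t 52.0 p [636.2 -37.7 216.9] ang 4.3 j6 -0.31 tilt 0.09 | yaw -0.0 shift [-0.0022 -0.0013  0.0039] F [-4.1  2.2  7.3] w 0.6 gf 3.1
```

Emit:
{"api": "drive_tool", "payload": {
  "moves": [
    [0,0,0,0.002,0],
    [0,0,0,0.002,0],
    [0,0,0,0.0015,0],
    [0,0,0,0,0]
  ]
}}

```text
t: 52.35
ee_pos: [0.6364, -0.0378, 0.2132]
tool_rot: [2.136, 2.303, 0.003]
ft_force: [-6.7, 3.4, 10.8]
grip_width: 0.0
grip_force: 5.5
```

```bash
python3 plan.py 635 -40 213 4.3
```

```text
t 52.4 p [636.4 -37.8 213.2] ang 4.3 j6 -0.31 tilt 0.11 | yaw 0.001 shift [-0.0021 -0.0015  0.0002] F [-6.7  3.4 10.8] w 0.0 gf 5.5
```

Emit:
{"api": "drive_tool", "payload": {
  "moves": [
    [0,0,0,0.002,0],
    [0,0,0,0.001,0],
    [0,0,0,0,0],
    [0,0,0,0,0]
  ]
}}

```text
t: 52.75
ee_pos: [0.6366, -0.0378, 0.213]
tool_rot: [2.135, 2.302, 0.003]
ft_force: [-11.3, 4.0, 20.5]
grip_width: 0.005
grip_force: 10.7
```

```bash
python3 plan.py 635 -40 213 4.3
```

```text
t 52.8 p [636.6 -37.8 213. ] ang 4.31 j6 -0.31 tilt 0.15 | yaw 0.002 shift [-0.0021 -0.0017  0.    ] F [-11.3   4.   20.5] w 0.5 gf 10.7
```

The head is hard on its stop: 20 N, and z has stopped changing at 213. Let it up, back away and check everything.

Emit:
{"api": "drive_tool", "payload": {
  "moves": [
    [0,0,0,-0.01,0],
    [0,0,0,-0.02,0],
    [0,0,0,-0.04,0],
    [0,0,0,-0.04,0],
    [0,-0.03,0,0,0],
    [0,-0.04,0,0,0],
    [0,-0.04,0,0,0],
    [0,-0.04,0,0,0],
    [0,0,0,0,0],
    [0,0,0,0,0]
  ]
}}

```text
t: 53.75
ee_pos: [0.6472, -0.1888, 0.3172]
tool_rot: [2.138, 2.301, 0.001]
ft_force: [-0.5, 1.0, -0.9]
grip_width: 0.003
grip_force: 0.0
```

```bash
python3 m.py | egrep 'cup|scr|jar|amb|cart|disp|dish|lid|tub'; python3 lid.py 84;python3 dish.py; python3 - <<'E'
from h import *
c=cam('top');cv2.imwrite('pics/fin.png',cv2.resize(cv2.cvtColor(c['image'][90:260,140:430],cv2.COLOR_RGB2BGR),None,fx=2.7,fy=2.7,interpolation=2))
P=cloud(c)*1000;hsv=cv2.cvtColor(c['image'],cv2.COLOR_RGB2HSV)
m=(hsv[...,0]<6)&(hsv[...,1]>150)&(P[...,2]>98)&(P[...,2]<114)&(abs(P[...,0]-495)<95)&(abs(P[...,1]-203)<60)
q=P[m];A=np.c_[q[:,:2]-[495,203],np.ones(len(q))];print(np.linalg.lstsq(A,q[:,2],rcond=None)[0],cv2.minAreaRect(q[:,:2].astype(np.float32)))
E
```

```text
cup [240. 151.] 205 c [639. 151.] sz [46. 46.] ang 0.8 z% [81.4 85.6 89.5]
tubseal [221. 197.] 2091 c [496. 202.] sz [184. 114.] ang 4.4 z% [103.1 106.8 110.4]
dish [403. 232.] 162 c [ 418. -365.] sz [106.  55.] ang 1.2 z% [-1.8  6.9 26.8]
disp [307. 147.] 217 c [622. -44.] sz [66. 38.] ang 14.1 z% [205.6 214.  218. ]
jar [369. 132.] 763 c [ 649. -159.] sz [ 43. 245.] ang 50.6 z% [ 88.6 597.8 623.7]
amber [253. 116.] 331 c [754. 112.] sz [57. 56.] ang 89.7 z% [ 51.7  87.1 122.6]
carton [178. 129.] 802 c [714. 348.] sz [111.  71.] ang 82.2 z% [55.6 60.7 64.6]
top 49 [220. 196.] 166 [496.6 201.2] [19.9 68.1] 4.9 [135.5 138.7 141.9]
top 17 [222. 196.] 1961 [499. 202.] [178.4 113. ] 4.2 [103.4 106.9 110.3]
wrist [131. 242.] 2560 rim [ 415.6 -345.2] [101.5  68.7] 3.0 floor [ 409.4 -370.5] [139.6 122.1] 3.8 [-1.9  4.3 29.1]
top [404. 231.] 175 rim [ 418.2 -358. ] [98.3 45.7] 0.7 floor [ 416.8 -365.4] [106.2  54.4] 4.4 [-2.8  6.5 27.1]
[ 5.09191457e-04 -1.32598915e-04  1.06952375e+02] ((498.6094055175781, 202.30401611328125), (177.7882843017578, 113.18669128417969), 4.125045299530029)
```

View pics/fin.png

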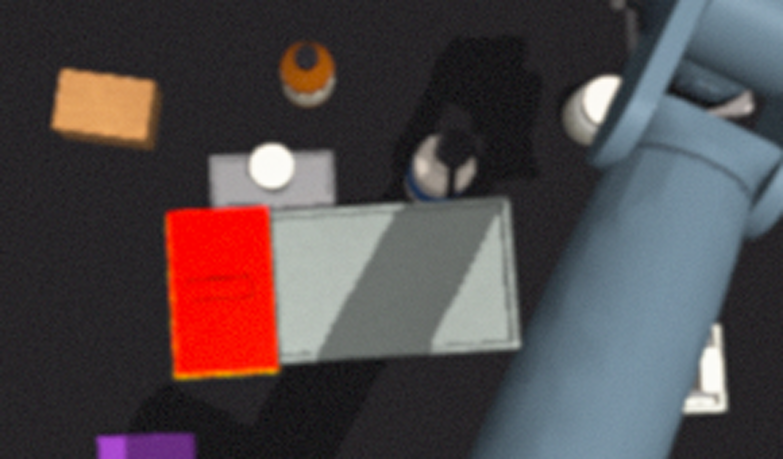

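The final view shows the red lid flush on the tub at (222,290), the board empty, the cup in the tray at (271,166), and the pump up (214 mm). The carton, amber bottle and jar have not moved. One last numeric check of the scraper, then hand in.

```bash
python3 - <<'E'
from h import *
ok=False
for n in('wrist','side'):
    c=cam(n);P=cloud(c)*1000;z=P[...,2]
    m=((z>71)&(z<80)&(abs(P[...,0]-415)<65)&(abs(P[...,1]+346)<60))
    if m.sum()>20:
        r=cv2.minAreaRect(P[m][:,:2].astype(np.float32));print(n,m.sum(),r,np.median(z[m]));ok|=np.hypot(r[0][0]-415.5,r[0][1]+346)<8
s=manip.state();print(s['t'],s['ft_force'])
if ok: print(manip.sign_off())
E
```

```text
wrist 386 ((416.101806640625, -345.4623718261719), (50.062381744384766, 22.48482894897461), 3.0111732482910156) 74.39037236202518
side 49 ((418.01080322265625, -345.3175048828125), (48.07443618774414, 29.838165283203125), 6.215438365936279) 76.0391122331534
54.15 [-0.62390286  0.2518796  -0.56380535]
the job is handed in; nothing more can be done
None
```

I handed the job in at 54 s: the one cup is in the tray, all five cassettes are in the tub with the lid pressed home, the pump was pressed and came back up, and the scraper stands in its dish; the hand-in returned no verdict.

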